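# Index the tile carousel to its next click and slide the next tile up the ramp onto it

### The arm

A 6-joint arm with a two-finger parallel gripper is mounted at the origin on the work surface. World frame = base frame: x ahead of the robot, y to its left, z up, the work surface at z = 0. Lengths are in m, angles in rad, forces in N, time in s.
With the tool pointing down it reaches from about 0.4 to 0.825 m from the base axis. Payload 7 kg.
Tool frame: the origin (TCP) lies midway between the tips of the shut fingers; the grasp point (between the pads) lies 19 mm behind it; y points along the fingers, z is the direction in which the jaws open and shut, and the axes are right-handed (so a half turn about y gives the same grasp; the last joint's range is limited). The gripper opens to 88 mm and grips with 3 to 60 N. Pads are 19 mm wide; open, the fingers measure 130 mm over their backs; the gripper's body (78 mm by 193 mm) begins 47 mm behind the grasp point.
Start: joints at [-0.955, 0.359, 0.012, 0, -1.224, -0.288], TCP at [0.217, -0.639, 0.227] pointing down, gripper open.
Joint ranges: [-3.07, 3.07], [-1.43, 2.12], [-1.02, 1.25], [-3.03, 1.67], [-3.05, -0], [-3.03, 3.03]. Speed limits (rad/s): [2.39, 2.39, 3.01, 3.14, 3.14, 3.14].

### API

Orientations are given as [roll, pitch, yaw] about the fixed x, y, z axes, in that order (R = Rz(yaw) Ry(pitch) Rx(roll)).
In Python, from station import arm gives the robot as it stands.
- The arm moves only by the tool move_arm, never from a script. Its argument "deltas" is a list of rows, each an object with "dp": the shift along the tool's x, y, z in mm, a list of three; "rotation": the turn, a rotation vector about the tool's x, y, z in degrees, a list of three. A call has 1 to 5 rows; each row shifts and turns the pose as measured when the row begins, along the tool's axes as they then stand; what a row does not reach is not made up. A row lasts 1/12 s, in which the tool goes at most 41.7 mm and 7.16 degrees, less where a joint would pass 70% of its speed; a pose out of reach is approached as far as the arm can. A call is refused whole if a number of a shift passes 41.7 or a number of a turn 7.16, either way. A call with a gripper value outside its range is refused whole. "jaw" is the closure in counts, from 0 (fully open) to 255 (shut), set as the call begins (left out, the last holds). The fingers move at their own pace and stop on an object; "squeeze" is the grip in N (left out, the last holds). Time passes only in rows, so rows that do not move let the fingers close. It gives the time, the measured TCP pose, the force and the opening at its end, in the units of the state.
- arm.get_state(): the state, without advancing time (a new reading comes with each control period).
- arm.grab_frame(name): name is "scene" or "top"; returns a dict with "pixels" (480x640x3 uint8, red, green, blue), "z_map" (480x640 float32, m along the optical axis (not along the pixel's ray), 0 where there is no reading), "fx", "fy", "cx", "cy" (pixels), "cam_to_world" (4x4, takes a point from camera to world coordinates). Camera axes: x right, y down, z forward; pixel columns grow to the right and rows downward; lengths in m; the calibration is good to about 2 mm. A picture is of the moment at which its call begins.
- arm.job_done(): hands the job in, once; it reports no verdict.
The state is a dict: "t": time; "q": joint angles; "qd": joint speeds; "joint_efforts": joint torques, N m; "eef_pos": TCP position; "ee_rot": TCP orientation; "force": force on the tool from outside, world axes, zero at the start; "moment": the same for the moment, N m; "width": finger opening in m.
Only numpy, scipy, OpenCV 4.12 (cv2) and the standard library are available. Lean on these libraries where they do the work, as an engineer would, in place of code of your own. Each camera call takes 0.05 s, during which the arm holds its last target.

### The job

The tile-stamping carousel has been left between two clicks. Push it on anticlockwise (seen from above) by its red posts until it drops into the next click and stays there - go by the feel of the click, not by eye - so that the empty station comes to the loading ramp. Then push the freshly glazed tile on its wooden bat up the ramp, without lifting it, until the bat rests against the steel stop of that station; do not shift the tiles already on the carousel or the things around it.

Things in the scene. Friction and masses are not known exactly. Their poses are not given: they have to be found in the camera images.
- carousel: Fixed part of the carousel: blue base (170 mm dia.), plywood loading ramp and blue stamping head. Origin on the bench under the wheel's vertical axis; its x axis points level along the middle of the ramp, from the wheel down to the ramp's foot; z up. The stamping head stands on the opposite side (x from -260 to -80 mm, its stamp 116 mm above the bench, top 345 mm).
- ramp_lip (a point): Middle of the ramp's upper end, on its surface, 40.5 mm above the bench and 147 mm from the wheel's axis, 2 mm off the wheel's rim; same axes as carousel. The surface falls evenly from here to 12 mm above the bench at 291 mm from the axis (about 11 degrees), then runs level to the foot.
- ramp_foot (a point): Middle of the outer edge of the ramp's level landing, 401 mm from the wheel's axis, 12 mm above the bench; same axes as carousel. Low wooden rails (12 mm above the surface, 6 mm thick) guide the tile: 63 mm apart on the slope, 82 mm apart on the outer 66 mm of the landing, tapering in between. The foot is open.
- wheel: The turning aluminium wheel, 290 mm dia., 12 mm thick; origin on its axis at its underside, 28 mm above the bench, its face 12 mm higher. Its x axis points to the middle of the empty station to be loaded. Six stations (black pads) every 60 degrees, each with a steel stop (40 mm wide, 14 mm high), outer face 75 mm from the axis. Starts turned 0.55 to 0.87 rad clockwise of facing the ramp.
- plunger (a joint): Travel (m) of the hidden ball plunger under the wheel: about 0.0005 riding between clicks (the wheel then stays where left; drag 1 to 4 N at a post), 0.0022 dropped into one. The next click comes within 0.10 rad either side of the station facing the ramp squarely. There the wheel jumps ahead some 5 mm at the posts; pushing on then meets firm resistance, and about 10 N forces it out again.
- post_0 (a point): Red post on the wheel's rim, 30 degrees anticlockwise of the empty station to be loaded: 14 mm dia., 132 mm from the axis, its rounded top 57 mm above the wheel's face (97 mm above the bench). The point lies on its centre line 38 mm above the wheel's face. Five more like it follow every 60 degrees, between the stations; any may be pushed.
- seat_next (a point): Where the centre of the new tile (half-way up) belongs on the empty station: 105 mm from the wheel's axis, 12 mm above its face; turns with the wheel, with the axes of wheel.
- seat_a (a point): The same point of the next station anticlockwise, where tile a lies.
- seat_b (a point): The same point of the station after that, where tile b lies.
- seat_c (a point): The same point of the station opposite the empty one, where tile c lies.
- tile_new: The new tile on its bat: plywood bat 60 x 60 x 16 mm with a terracotta tile 54 x 54 x 8 mm fixed on top, 0.11 to 0.24 kg, waiting on the ramp's landing. Origin at the centre of its underside; x and y along its sides, x about down the ramp at the start.
- tile_new_mid (a point): Centre of the new tile with its bat, 12 mm above its underside; same axes as tile_new.
- tile_a_mid (a point): Centre of tile a (terracotta, same size as the new tile), loose on its station, touching its stop.
- tile_b_mid (a point): Centre of tile b (terracotta), loose on its station.
- tile_c_mid (a point): Centre of tile c (blue), loose on its station.
- cup: Terracotta cup 80 mm dia., 75 mm high, standing on the far side of the ramp; origin at the centre of its foot.
- bowl: White bowl 130 mm dia., 55 mm high; origin at the centre of its foot.
- glaze_jar: Clear jar 66 mm dia., 85 mm high; origin at the centre of its foot.
- mug: Blue mug 80 mm dia., 90 mm high; origin at the centre of its foot.
- slip_bottle: White bottle 56 mm dia., 130 mm high; origin at the centre of its foot.
- wood_tool: Wooden modelling spatula 170 mm long lying on the robot's side of the ramp; origin under its middle, x along it.
There are look-alikes about, which are no part of the job. Leave any turquoise look-alike of the part that bears tile_b_mid alone.

How it is judged:
By the outcome, as a careful person would: the job done as asked, in the order asked, and still so for the second after the job is handed in, with the robot touching nothing.
It also fails if it takes over 61 s, if anything falls off the work surface, if the arm or the gripper's body presses on something with over 40 N, if the wrist force passes 120 N, or if a joint passes its speed limit or range.

## Working session

There is one attempt and no reset: what is moved stays moved. The work goes in short steps, Python scripts to look and compute and a tool call to move; the robot and the scene stay as the last step left them, time stands still between calls to the robot, and variables do not carry over. Pictures are saved under pics/ and viewed, and the job is handed in when it is done.

Besides the shell and the picture viewer there is one more tool, called after ">>>" as name(argument=value, ...) on one line, values as JSON. move_arm: Moves the arm, as the interface text tells. Its arguments: {"type":"object","properties":{"deltas":{"type":"array","items":{"type":"object","properties":{"dp":{"type":"array","items":{"type":"number"}},"rotation":{"type":"array","items":{"type":"number"}}}}},"jaw":{"type":"number"},"squeeze":{"type":"number"}},"required":["deltas"]}

```bash
mkdir -p pics; ls
cat > h.py <<'E'
import numpy as np, cv2, pickle
from station import arm
def grab(name,tag):
    f=arm.grab_frame(name); cv2.imwrite(f'pics/{tag}.png',f['pixels'][:,:,::-1]); pickle.dump(f,open(f'pics/{tag}.pkl','wb')); return f
def load(tag): return pickle.load(open(f'pics/{tag}.pkl','rb'))
def ray(f,u,v,z):
    M=f['cam_to_world'];d=M[:3,:3]@np.array([(u-f['cx'])/f['fx'],(v-f['cy'])/f['fy'],1]);o=M[:3,3]
    return o+d*(z-o[2])/d[2]
def cloud(f):
    v,u=np.mgrid[:480,:640];z=f['z_map'];P=np.stack([(u-f['cx'])/f['fx']*z,(v-f['cy'])/f['fy']*z,z],-1)
    M=f['cam_to_world'];return P@M[:3,:3].T+M[:3,3]
def proj(f,p):
    M=np.linalg.inv(f['cam_to_world']);c=M[:3,:3]@np.asarray(p)+M[:3,3]
    return np.array([c[0]/c[2]*f['fx']+f['cx'],c[1]/c[2]*f['fy']+f['cy']])
E
python3 - <<'E'
from h import *
for n in('scene','top'):
    f=grab(n,n+'0');print(f['cam_to_world'].round(3),f['fx'])
s=arm.get_state();print({k:np.round(v,3) for k,v in s.items()})
E
```

```text
pics
[[-0.872  0.348 -0.344  0.916]
 [ 0.489  0.598 -0.635  0.7  ]
 [-0.015 -0.723 -0.691  0.804]
 [ 0.     0.     0.     1.   ]] 486.0287136507246
[[-0.012 -0.998  0.066  0.44 ]
 [-1.     0.012  0.002  0.033]
 [-0.003 -0.066 -0.998  1.307]
 [ 0.     0.     0.     1.   ]] 527.979441204525
{'t': np.float64(0.1), 'q': array([-0.955,  0.359,  0.011, -0.   , -1.224, -0.288]), 'qd': array([ 0.   ,  0.   ,  0.003,  0.002, -0.001,  0.001]), 'joint_efforts': array([-1.0000e-03, -5.8416e+01,  2.9376e+01,  7.0160e+00,  1.0000e-02,
       -0.0000e+00]), 'eef_pos': array([ 0.217, -0.639,  0.226]), 'ee_rot': array([-1.569,  0.   ,  0.328]), 'force': array([-0.416,  0.52 ,  1.291]), 'moment': array([-0.033,  0.03 , -0.074]), 'width': np.float64(0.088)}
```

View pics/scene0.png

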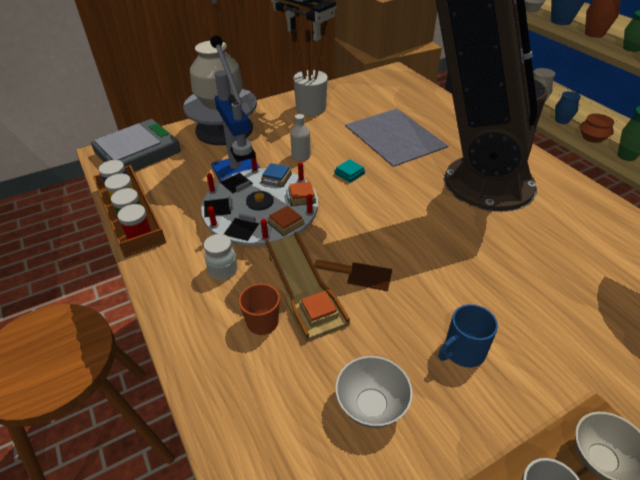

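View pics/top0.png

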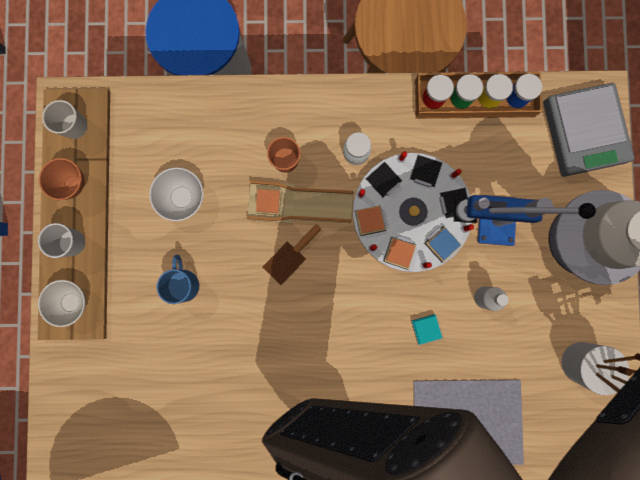

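The top view shows the wheel at about (413,211) and the ramp running left to the tile at (268,201). The empty station is at (384,181), tile a at (370,220), b at (400,253), and blue c at (442,243). The red posts sit around the rim. Next I'll measure positions.

```bash
cat > meas.py <<'E'
from h import *
from scipy.optimize import least_squares
def blobs(f,mask,amin=6):
    n,l,st,c=cv2.connectedComponentsWithStats(mask.astype(np.uint8));return [(st[i,4],c[i],l==i) for i in range(1,n) if st[i,4]>=amin]
def red(f):
    h=cv2.cvtColor(f['pixels'],cv2.COLOR_RGB2HSV);return ((h[...,0]<4)|(h[...,0]>176))&(h[...,1]>200)&(h[...,2]>70)
E
python3 - <<'E'
from meas import *
for n in('top0','scene0'):
    f=load(n);P=cloud(f)
    for a,c,m in blobs(f,red(f)):
        q=P[m];q=q[q[:,2]>.05]
        print(n,a,c.round(1),np.median(q,0).round(4) if len(q) else None,q[:,2].max().round(3) if len(q) else None,ray(f,*c,.09).round(4))
f=load('top0');P=cloud(f)
h=cv2.cvtColor(f['pixels'],cv2.COLOR_RGB2HSV)
m=(h[...,0]>4)&(h[...,0]<14)&(h[...,1]>120)&(h[...,2]>140)
for a,c,mm in blobs(f,m,150):
    q=P[mm];print('orange',a,c.round(1),np.median(q,0).round(4),cv2.minAreaRect(np.argwhere(mm)[:,::-1].astype(np.float32)))
E
python3 - <<'E'
from h import *
f=load('top0');c=f['pixels'][130:300,230:490,::-1];cv2.imwrite('pics/top0c.png',cv2.resize(c,None,fx=3,fy=3,interpolation=cv2.INTER_CUBIC))
E
```

```text
top0 120 [431.9 102.8] [ 0.8532 -0.242   0.0564] 1.307 [ 0.8396 -0.234   0.09  ]
top0 32 [402.6 155.5] [ 0.7155 -0.163   0.091 ] 0.1 [ 0.7151 -0.1625  0.09  ]
top0 17 [457.9 171.2] [ 0.676  -0.2893  0.0947] 0.1 [ 0.6765 -0.2903  0.09  ]
top0 22 [361.5 192.5] [ 0.6285 -0.0651  0.0936] 0.099 [ 0.6293 -0.0651  0.09  ]
top0 22 [469.7 227.1] [ 0.5454 -0.3133  0.094 ] 0.1 [ 0.5456 -0.3137  0.09  ]
top0 18 [373.4 246.9] [ 0.5021 -0.0898  0.0956] 0.1 [ 0.5025 -0.0904  0.09  ]
top0 20 [427.5 264.6] [ 0.4594 -0.2127  0.095 ] 0.102 [ 0.4602 -0.214   0.09  ]
scene0 28 [299.7 168.8] [ 0.4631 -0.2125  0.0845] 0.099 [ 0.4685 -0.2018  0.09  ]
scene0 11 [208.7 175.7] [ 0.6783 -0.2863  0.0933] 0.099 [ 0.6769 -0.2903  0.09  ]
scene0 28 [308.5 199.2] [ 0.5064 -0.0878  0.0902] 0.098 [ 0.5076 -0.0841  0.09  ]
scene0 29 [210.2 208.9] [ 0.7202 -0.1625  0.0954] 0.1 [ 0.7186 -0.1672  0.09  ]
scene0 6 [308.5 210.7] [ 0.5072 -0.0869  0.0548] 0.058 [ 0.5274 -0.0481  0.09  ]
scene0 33 [263.1 224.5] [ 0.6354 -0.062   0.091 ] 0.098 [ 0.6365 -0.0572  0.09  ]
scene0 57 [128.1 231. ] [ 0.8999 -0.2358  0.0608] 0.068 [ 
[... 1544 characters left out ...]
3 0.1155 0.0745] ((283.5, 153.0), (32.0, 33.0), 90.0)
orange 490 [ 64.2 177.7] [0.6827 0.6466 0.0351] ((59.0, 178.5), (41.0, 42.0), 90.0)
orange 290 [ 12.8 182.8] [ 0.8075  1.2361 -0.7493] ((12.0, 182.0), (36.0, 16.0), 90.0)
orange 511 [267.3 200.6] [0.6201 0.1596 0.0357] ((267.35247802734375, 200.6229705810547), (22.543399810791016, 22.543399810791016), 5.19442892074585)
orange 494 [401.  253.2] [ 0.4885 -0.158   0.0638] ((400.45001220703125, 252.65000915527344), (22.76839828491211, 23.084625244140625), 18.43494987487793)
orange 451 [ 25.7 325.5] [ 0.2589  1.1737 -0.75  ] ((25.5, 325.0), (58.0, 9.0), 90.0)
orange 699 [  7.3 354.5] [ 0.152   1.2438 -0.7501] ((8.0, 356.5), (59.0, 16.0), 90.0)
```

View pics/top0c.png

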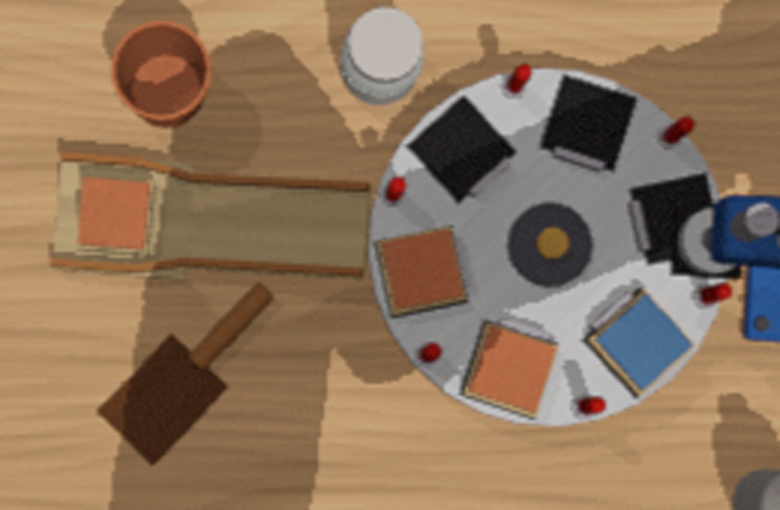

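```bash
cat >> meas.py <<'E'
def wheel(f,zt=.091,src='top'):
    # fit posts: tops seen by rays at zt
    pts=[]
    for a,c,m in blobs(f,red(f)):
        p=ray(f,*c,zt)
        if np.hypot(p[0]-.589,p[1]+.19)<.16: pts.append(p[:2])
    pts=np.array(pts)
    def res(x):
        ang=x[2]+np.arange(6)*np.pi/3
        q=x[:2]+.132*np.c_[np.cos(ang),np.sin(ang)]
        return np.array([d[np.argmin(np.hypot(*d.T))] for d in (q[None]-pts[:,None])]).ravel()
    r=min((least_squares(res,[pts[:,0].mean(),pts[:,1].mean(),a]) for a in (0,.25,.5,.75)),key=lambda r:r.cost)
    return r.x,np.sqrt(r.cost*2/len(pts)),len(pts)
E
python3 - <<'E'
from meas import *
f=load('top0')
x,r,n=wheel(f);print(x,r,n)
P=cloud(f)
# ramp: points z in 8..60mm in region
m=(P[...,2]>.009)&(P[...,2]<.06)&(P[...,1]>-.04)&(P[...,1]<.215)&(P[...,0]>.57)&(P[...,0]<.68)
v,u=np.where(m);print(u.min(),u.max(),v.min(),v.max())
for y0 in np.arange(-.03,.215,.01):
    q=P[m&(abs(P[...,1]-y0)<.005)]
    if len(q)>5: print(y0.round(3),len(q),q[:,0].min().round(4),q[:,0].max().round(4),((q[:,0].min()+q[:,0].max())/2).round(4),np.median(q[:,2]).round(4))
q=P[m];print(q[:,1].max())
# tile_new top
h=cv2.cvtColor(f['pixels'],cv2.COLOR_RGB2HSV)
mm=np.zeros((480,640),bool);mm[185:220,250:290]=True
t=mm&(P[...,2]>.031);q=P[t];print('tile',len(q),q.min(0),q.max(0),(q.min(0)+q.max(0))/2,cv2.minAreaRect((q[:,:2]*1000).astype(np.float32)))
E
```

```text
[ 0.58806694 -0.18915771  0.19702582] 0.0018986209833899506 6
246 350 181 222
-0.03 122 0.5703 0.6427 0.6065 0.038
-0.02 121 0.5701 0.6434 0.6068 0.0361
-0.01 135 0.5701 0.6436 0.6069 0.0345
0.0 133 0.5704 0.6436 0.607 0.0324
0.01 131 0.57 0.6466 0.6083 0.03
0.02 135 0.57 0.6471 0.6085 0.0282
0.03 129 0.571 0.648 0.6095 0.0263
0.04 127 0.5728 0.649 0.6109 0.0237
0.05 128 0.5731 0.6491 0.6111 0.0215
0.06 128 0.5734 0.649 0.6112 0.0199
0.07 130 0.5745 0.6519 0.6132 0.0185
0.08 127 0.5765 0.6533 0.6149 0.0169
0.09 118 0.5768 0.6531 0.615 0.0147
0.1 125 0.5701 0.665 0.6175 0.0129
0.11 133 0.5701 0.6648 0.6175 0.0132
0.12 143 0.5704 0.6651 0.6178 0.0129
0.13 169 0.5723 0.6678 0.6201 0.0182
0.14 151 0.5732 0.6687 0.621 0.0333
0.15 161 0.5732 0.6689 0.621 0.0332
0.16 159 0.5749 0.6686 0.6218 0.0342
0.17 158 0.5756 0.6707 0.6231 0.033
0.18 155 0.5763 0.6716 0.624 0.0327
0.19 124 0.5779 0.6719 0.6249 0.0161
0.2 134 0.5786 0.6716 0.6251 0.0128
0.21 44 0.5787 0.6462 0.6124 0.0127
0.2130321234958904
tile 494 [0.44007933 0.03319278 0.03101255] [0.65213716 0.18956262 1.30651286] [0.54610825 0.1113777  0.6687627 ] ((540.1143188476562, 121.29193115234375), (256.5228271484375, 72.5938491821289), 25.568761825561523)
```

Run:
```python
from h import *
f=load('top0');P=cloud(f)
for nm,(u0,u1,v0,v1,zz) in dict(jar=(340,380,128,165,.075),bottle=(475,512,285,315,.1),head=(455,610,190,250,.12),potcup=(575,640,340,410,.06),pot=(545,640,190,285,.1),cup=(265,305,135,172,.06)).items():
    q=P[v0:v1,u0:u1].reshape(-1,3);q=q[(q[:,2]>zz)&(q[:,2]<.6)]
    print(nm,len(q),q.min(0).round(3) if len(q) else'',q.max(0).round(3) if len(q) else '')
f=load('scene0');P=cloud(f)
for nm,(u0,u1,v0,v1,zz) in dict(jar=(195,245,230,285,.07),brush=(285,335,60,115,.05)).items():
    q=P[v0:v1,u0:u1].reshape(-1,3);q=q[(q[:,2]>zz)&(q[:,2]<.6)]
    print(nm,len(q),q.min(0).round(3),q.max(0).round(3))
# tile_new top from depth
f=load('top0');P=cloud(f)
m=np.zeros((480,640),bool);m[183:222,248:290]=1
h=cv2.cvtColor(f['pixels'],cv2.COLOR_RGB2HSV);t=m&(h[...,1]>120)&(h[...,0]<14)&(h[...,2]>140)&(abs(P[...,2]-.036)<.006)
v,u=np.where(t);r=cv2.minAreaRect(np.c_[u,v].astype(np.float32));print(r,ray(f,*r[0],.036))
c=cv2.boxPoints(r);print([ray(f,*p,.036).round(4) for p in c])
```

```text
jar 480 [ 0.716 -0.088  0.075] [ 0.772 -0.031  0.092]
bottle 167 [ 0.367 -0.381  0.1  ] [ 0.396 -0.354  0.135]
head 3667 [ 0.486 -0.604  0.122] [ 0.607 -0.269  0.358]
potcup 2335 [ 0.167 -0.653  0.06 ] [ 0.276 -0.543  0.278]
pot 3834 [ 0.437 -0.686  0.1  ] [ 0.61  -0.395  0.358]
cup 258 [0.689 0.08  0.06 ] [0.767 0.156 0.082]
jar 517 [ 0.716 -0.088  0.07 ] [ 0.773 -0.029  0.091]
brush 1117 [ 0.167 -0.656  0.05 ] [ 0.384 -0.374  0.184]
((267.3524475097656, 200.62295532226562), (22.543399810791016, 22.362327575683594), 5.19442892074585) [0.62058521 0.15908251 0.036     ]
[array([0.5963, 0.1888, 0.036 ]), array([0.6506, 0.1837, 0.036 ]), array([0.645 , 0.1292, 0.036 ]), array([0.5907, 0.1345, 0.036 ])]
```

>>> move_arm(deltas=[{"dp":[0,-35,0],"rotation":[0,0,0]},{"dp":[0,-35,0],"rotation":[0,0,0]}], jaw=255)

```text
t: 0.27
eef_pos: [0.2158, -0.6349, 0.2875]
ee_rot: [-1.553, 0.002, 0.327]
force: [0.3, -0.6, 0.9]
width: 0.0795
```

```bash
cat > plan.py <<'E'
import sys
from h import *
from scipy.spatial.transform import Rotation as R
def go(target,yaw,step=40,n=5):
    s=arm.get_state();p=np.array(s['eef_pos']);Rm=R.from_euler('xyz',s['ee_rot'])
    T=R.from_euler('xyz',[-np.pi/2,0,yaw]);out=[]
    for i in range(n):
        d=np.array(target)-p;L=np.linalg.norm(d)
        if L>step/1e3:d*=step/1e3/L
        rv=np.degrees((Rm.inv()*T).as_rotvec());a=np.abs(rv).max()
        if a>7: rv*=7/a
        out.append((Rm.inv().apply(d)*1e3).round(1).tolist()+rv.round(1).tolist())
        p=p+d;Rm=Rm*R.from_rotvec(np.radians(rv))
    print('t',round(s['t'],2),'p',np.round(s['eef_pos'],4),'rot',np.round(s['ee_rot'],3),'F',np.round(s['force'],2),'w',round(s['width'],4))
    for o in out: print(o)
if __name__=='__main__':
    a=[float(v) for v in sys.argv[1:]]
    go(a[:3],a[3],*(a[4:5]),n=int(a[5]) if len(a)>5 else 5)
E
python3 plan.py .31 -.35 .29 1.476
```

```text
t 0.27 p [ 0.2158 -0.6349  0.2875] rot [-1.553  0.002  0.327] F [ 0.3  -0.59  0.88] w 0.0795
[24.1, 0.2, 31.9, -0.1, -7.0, 0.1]
[27.8, 0.1, 28.8, -0.1, -7.0, 0.1]
[31.1, 0.0, 25.2, -0.1, -7.0, 0.1]
[33.9, -0.0, 21.2, -0.1, -7.0, 0.1]
[36.3, -0.1, 16.9, -0.1, -7.0, 0.1]
```

>>> move_arm(deltas=[{"dp":[24,0,32],"rotation":[0,-7,0]},{"dp":[28,0,29],"rotation":[0,-7,0]},{"dp":[31,0,25],"rotation":[0,-7,0]},{"dp":[34,0,21],"rotation":[0,-7,0]},{"dp":[36,0,17],"rotation":[0,-7,0]}])

```text
t: 0.68
eef_pos: [0.2779, -0.4472, 0.2923]
ee_rot: [-1.559, -0.004, 0.947]
force: [1.9, 0.4, 1.0]
width: 0.0462
```

```bash
python3 plan.py .36 -.25 .29 1.476
```

```text
t 0.68 p [ 0.2779 -0.4472  0.2923] rot [-1.559 -0.004  0.947] F [1.88 0.38 0.99] w 0.0462
[39.0, 0.7, 9.1, -0.1, -7.0, 0.1]
[39.8, 0.6, 4.3, -0.1, -7.0, 0.1]
[40.0, 0.5, -0.6, -0.1, -7.0, 0.1]
[39.6, 0.5, -5.5, -0.1, -7.0, 0.1]
[38.7, 0.4, -10.3, -0.0, -2.3, 0.0]
```

>>> move_arm(deltas=[{"dp":[39,0,9],"rotation":[0,-7,0]},{"dp":[40,0,4],"rotation":[0,-7,0]},{"dp":[40,0,-1],"rotation":[0,-7,0]},{"dp":[39,0,-5],"rotation":[0,-7,0]},{"dp":[38,0,-11],"rotation":[0,-3,0]}])

```text
t: 1.1
eef_pos: [0.3536, -0.254, 0.2927]
ee_rot: [-1.563, -0.011, 1.507]
force: [1.4, 0.2, -0.5]
width: 0.0132
```

```bash
python3 plan.py .45 -.05 .25 1.476
```

```text
t 1.1 p [ 0.3536 -0.254   0.2927] rot [-1.563 -0.011  1.507] F [ 1.38  0.16 -0.54] w 0.0132
[36.4, 7.7, -14.6, -0.5, 1.8, 0.6]
[37.0, 7.4, -13.4, -0.0, 0.0, 0.0]
[37.0, 7.4, -13.4, -0.0, 0.0, 0.0]
[37.0, 7.4, -13.4, -0.0, 0.0, 0.0]
[37.0, 7.4, -13.4, -0.0, 0.0, 0.0]
```

>>> move_arm(deltas=[{"dp":[36,5,-16],"rotation":[0,2,0]},{"dp":[36,7,-18],"rotation":[0,0,0]},{"dp":[34,7,-20],"rotation":[0,0,0]},{"dp":[32,7,-22],"rotation":[0,0,0]},{"dp":[28,7,-28],"rotation":[0,0,0]}])

```text
t: 1.52
eef_pos: [0.4715, -0.0876, 0.2636]
ee_rot: [-1.571, -0.013, 1.477]
force: [0.2, -0.9, 0.7]
width: 0.0003
```

```bash
python3 plan.py .663 -.073 .15 1.476
```

```text
t 1.52 p [ 0.4715 -0.0876  0.2636] rot [-1.571 -0.013  1.477] F [ 0.21 -0.89  0.7 ] w 0.0003
[5.5, 20.4, -33.9, -0.0, 0.1, 0.8]
[5.9, 20.4, -33.9, 0.0, -0.0, 0.0]
[5.9, 20.4, -33.9, 0.0, -0.0, 0.0]
[5.9, 20.4, -33.9, 0.0, -0.0, 0.0]
[5.9, 20.4, -33.9, 0.0, -0.0, 0.0]
```

>>> move_arm(deltas=[{"dp":[5,17,-36],"rotation":[0,0,1]},{"dp":[6,17,-36],"rotation":[0,0,0]},{"dp":[6,18,-36],"rotation":[0,0,0]},{"dp":[6,18,-36],"rotation":[0,0,0]},{"dp":[6,18,-36],"rotation":[0,0,0]}])

```text
t: 1.93
eef_pos: [0.6597, -0.0664, 0.1769]
ee_rot: [-1.578, 0.002, 1.487]
force: [0.1, 0.2, 0.0]
width: 0.0008
```

```bash
python3 plan.py .663 -.073 .12 1.476 20
```

```text
t 1.93 p [ 0.6597 -0.0664  0.1769] rot [-1.578  0.002  1.487] F [0.12 0.18 0.02] w 0.0008
[-2.2, 19.8, -1.2, 0.4, 0.6, -0.1]
[-2.2, 19.8, -1.4, 0.0, -0.0, -0.0]
[-1.9, 17.3, -1.2, 0.0, -0.0, -0.0]
[0.0, 0.0, 0.0, 0.0, 0.0, -0.0]
[0.0, 0.0, 0.0, 0.0, -0.0, -0.0]
```

>>> move_arm(deltas=[{"dp":[-5,15,3],"rotation":[0,1,0]},{"dp":[-3,15,0],"rotation":[0,0,0]},{"dp":[0,15,0],"rotation":[0,0,0]},{"dp":[0,0,0],"rotation":[0,0,0]}])

```text
t: 2.27
eef_pos: [0.6597, -0.0734, 0.1178]
ee_rot: [-1.565, 0.005, 1.47]
force: [-0.4, 0.2, -0.9]
width: 0.0003
```

```bash
python3 -c "
from h import *
grab('scene','s1');grab('top','t1')"; python3 plan.py .663 -.073 .068 1.476 20
```

```text
t 2.37 p [ 0.6612 -0.0735  0.1213] rot [-1.569  0.005  1.47 ] F [-0.41 -0.56 -0.01] w 0.0004
[0.4, 20.0, -0.7, -0.1, -0.3, -0.3]
[0.3, 20.0, -0.6, 0.0, -0.0, 0.0]
[0.2, 13.3, -0.4, 0.0, -0.0, 0.0]
[0.0, 0.0, 0.0, 0.0, 0.0, 0.0]
[0.0, 0.0, 0.0, 0.0, 0.0, 0.0]
```

View pics/s1.png

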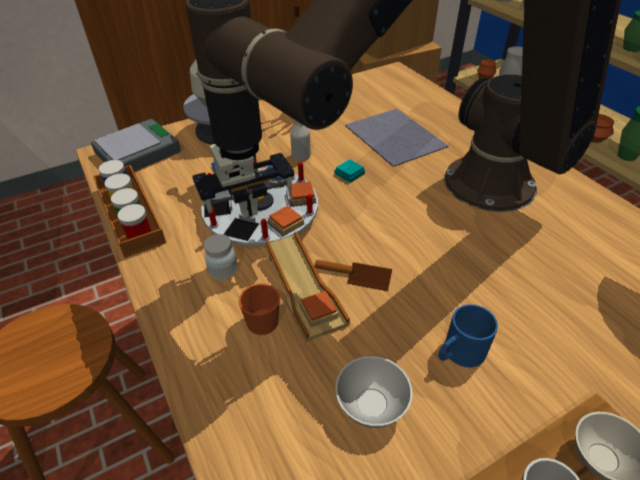

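Run:
```python
from h import *
f=load('s1');cv2.imwrite('pics/s1c.png',cv2.resize(f['pixels'][140:280,170:350,::-1],None,fx=4,fy=4,interpolation=cv2.INTER_CUBIC))
for p in([.6612,-.0735,.1213],[.6612-.021,-.0715,.1213],[.6612+.021,-.0755,.1213],[.630,-.064,.097]):
    print((proj(f,p)-[170,140])*4)
```

```text
[312.82530269 293.06511663]
[349.84021642 282.43864238]
[275.38803506 303.81284289]
[376.65307356 317.67022086]
```

View pics/s1c.png

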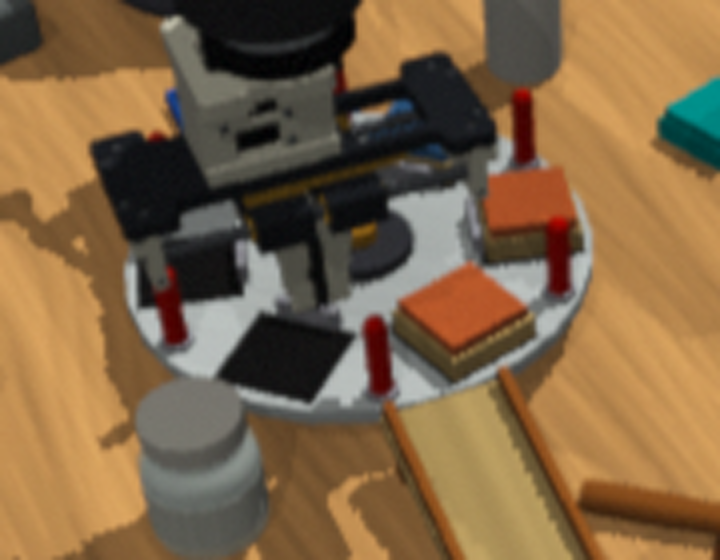

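Run:
```python
from h import *
f=load('s1');P=cloud(f)
for (a,b) in((150,250),(155,270),(158,282),(480,165),(478,195),(480,205),(300,290),(335,290),(318,303),(280,240),(385,205)):
    print((a,b),P[140+b//4,170+a//4].round(3))
```

```text
(150, 250) [ 0.75  -0.044  0.21 ]
(155, 270) [ 0.75  -0.045  0.197]
(158, 282) [ 0.75  -0.043  0.19 ]
(480, 165) [ 0.579 -0.025  0.208]
(478, 195) [ 0.58  -0.03   0.187]
(480, 205) [ 0.514 -0.171  0.058]
(300, 290) [ 0.67  -0.066  0.134]
(335, 290) [ 0.654 -0.063  0.129]
(318, 303) [ 0.663 -0.066  0.123]
(280, 240) [ 0.686 -0.038  0.193]
(385, 205) [ 0.632 -0.031  0.199]
```

>>> move_arm(deltas=[{"dp":[0,18,0],"rotation":[0,0,0]},{"dp":[0,18,0],"rotation":[0,0,0]},{"dp":[0,14,0],"rotation":[0,0,0]},{"dp":[0,2,0],"rotation":[0,0,0]},{"dp":[0,0,0],"rotation":[0,0,0]}])

```text
t: 2.78
eef_pos: [0.666, -0.0734, 0.0777]
ee_rot: [-1.582, 0.003, 1.472]
force: [-0.5, 0.3, -0.4]
width: 0.0005
```

```bash
python3 plan.py .655 -.073 .068 1.476 20 2;python3 - <<'E'
from h import *
grab('top','t2');f=grab('scene','s2');cv2.imwrite('pics/s2c.png',cv2.resize(f['pixels'][140:280,170:350,::-1],None,fx=4,fy=4,interpolation=cv2.INTER_CUBIC))
E
```

```text
t 2.78 p [ 0.666  -0.0734  0.0777] rot [-1.582  0.003  1.472] F [-0.53  0.33 -0.43] w 0.0005
[-0.7, 9.6, 11.1, 0.7, -0.2, -0.2]
[0.0, 0.0, 0.0, 0.0, 0.0, 0.0]
```

View pics/s2c.png

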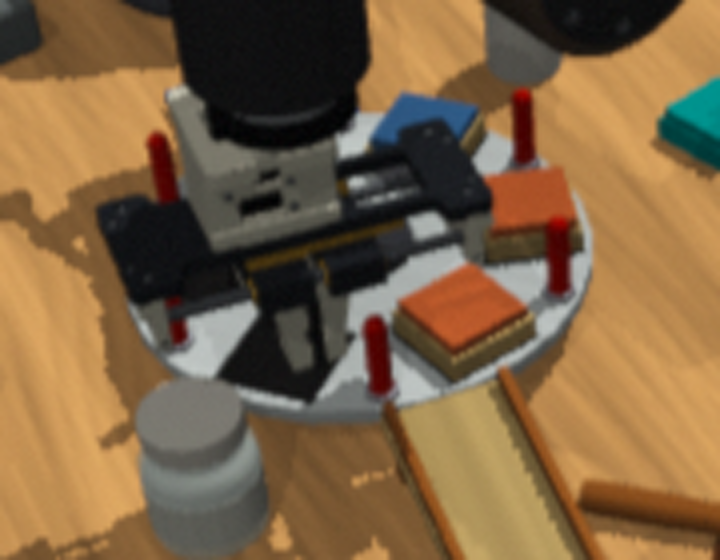

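>>> move_arm(deltas=[{"dp":[4,6,6],"rotation":[0.5,0,0]},{"dp":[4,4,6],"rotation":[0,0,0]},{"dp":[0,0,4],"rotation":[0,0,0]}])

```text
t: 3.13
eef_pos: [0.6539, -0.0629, 0.0713]
ee_rot: [-1.582, 0.002, 1.472]
force: [6.6, 0.8, -3.3]
width: 0.0003
```

```bash
cat > push.py <<'E'
import sys
from h import *
s=arm.get_state();p=np.array(s['eef_pos']);F=np.array(s['force']);z=np.array([-.9955,.095])
C=np.array([.588,-.1892]);o=np.array([.0279,-.0027])
q=p[:2]-o-C
print('t',round(s['t'],2),p.round(4),'rot',np.round(s['ee_rot'],3),'F',F.round(2),'phi',round(np.arctan2(q[1],q[0]),3),'r',round(np.hypot(*q),4))
# next 5 rows from current phi
phi=np.arctan2(q[1],q[0]);st=float(sys.argv[1])/132
pp=p[:2]
for i in range(5):
    phi+=st;t=C+o+.132*np.array([np.cos(phi),np.sin(phi)]);d=(t-pp)*1e3;pp=t
    yw=s['ee_rot'][2];print(round(d@[np.cos(yw),np.sin(yw)],1),round((p[2]-.070)*1e3 if i==0 else 0,1),round(d@[-np.sin(yw),np.cos(yw)],1))
E
python3 push.py 6
```

```text
t 3.13 [ 0.6539 -0.0629  0.0713] rot [-1.582  0.002  1.472] F [ 6.57  0.75 -3.34] phi 1.285 r 0.1345
-1.4 1.3 6.4
0.7 0 6.0
0.4 0 6.0
0.2 0 6.0
-0.1 0 6.0
```

>>> move_arm(deltas=[{"dp":[0,0,8],"rotation":[0.5,0,0]},{"dp":[0,0,8],"rotation":[0,0,0]},{"dp":[0,0,8],"rotation":[0,0,0]},{"dp":[0,0,8],"rotation":[0,0,0]}])

```text
t: 3.47
eef_pos: [0.6302, -0.0566, 0.0737]
ee_rot: [-1.593, -0.003, 1.476]
force: [6.9, -1.6, -5.4]
width: 0.0002
```

```bash
python3 push.py 6
```

```text
t 3.47 [ 0.6302 -0.0566  0.0737] rot [-1.593 -0.003  1.476] F [ 6.85 -1.64 -5.36] phi 1.466 r 0.1361
-4.2 3.7 6.0
-0.3 0 6.0
-0.6 0 6.0
-0.9 0 5.9
-1.2 0 5.9
```

>>> move_arm(deltas=[{"dp":[-4,4,7],"rotation":[1.3,0,0]},{"dp":[-2,1,7],"rotation":[0.3,0,0]},{"dp":[-1,1,7],"rotation":[0.3,0,0]},{"dp":[-1,1,7],"rotation":[0,0,0]}])

```text
t: 3.8
eef_pos: [0.6097, -0.0586, 0.0713]
ee_rot: [-1.577, -0.008, 1.481]
force: [7.4, 0.7, 1.2]
width: 0.0006
```

```bash
python3 push.py 6
```

```text
t 3.8 [ 0.6097 -0.0586  0.0713] rot [-1.577 -0.008  1.481] F [7.35 0.7  1.18] phi 1.617 r 0.1334
-2.4 1.3 5.7
-1.2 0 5.9
-1.5 0 5.8
-1.7 0 5.7
-2.0 0 5.7
```

>>> move_arm(deltas=[{"dp":[-2,1,6],"rotation":[0.5,0,0]},{"dp":[-1,0,6],"rotation":[0,0,0]},{"dp":[-1,0,6],"rotation":[0,0,0]}])

```text
t: 4.05
eef_pos: [0.5965, -0.0593, 0.0725]
ee_rot: [-1.578, -0.011, 1.484]
force: [6.6, -1.4, -5.3]
width: 0.0004
```

```bash
python3 push.py 4
```

```text
t 4.05 [ 0.5965 -0.0593  0.0725] rot [-1.578 -0.011  1.484] F [ 6.61 -1.45 -5.29] phi 1.716 r 0.134
-2.9 2.5 3.4
-1.1 0 3.8
-1.2 0 3.8
-1.3 0 3.8
-1.4 0 3.7
```

>>> move_arm(deltas=[{"dp":[-2,2,5],"rotation":[0.5,0,0.5]},{"dp":[-1,1,5],"rotation":[0,0,0]},{"dp":[-1,0,5],"rotation":[0,0,0]}])

```text
t: 4.3
eef_pos: [0.586, -0.0613, 0.0721]
ee_rot: [-1.579, -0.003, 1.487]
force: [6.0, -1.4, -4.4]
width: 0.0006
```

```bash
python3 push.py 4
```

```text
t 4.3 [ 0.586  -0.0613  0.0721] rot [-1.579 -0.003  1.487] F [ 6.04 -1.38 -4.42] phi 1.796 r 0.134
-3.1 2.1 3.2
-1.4 0 3.8
-1.5 0 3.7
-1.6 0 3.7
-1.7 0 3.6
```

>>> move_arm(deltas=[{"dp":[-1,1,4],"rotation":[0,0,0]},{"dp":[-1,0,4],"rotation":[0,0,0]}])

```text
t: 4.47
eef_pos: [0.5806, -0.0623, 0.0725]
ee_rot: [-1.584, -0.003, 1.488]
force: [7.3, 0.2, -3.7]
width: 0.0005
```

```bash
python3 push.py 4
```

```text
t 4.47 [ 0.5806 -0.0623  0.0725] rot [-1.584 -0.003  1.488] F [ 7.34  0.18 -3.75] phi 1.836 r 0.1343
-3.6 2.5 2.9
-1.5 0 3.7
-1.6 0 3.6
-1.8 0 3.6
-1.9 0 3.5
```

>>> move_arm(deltas=[{"dp":[-2,1,4],"rotation":[0.5,0,0]},{"dp":[-1,1,4],"rotation":[0,0,0]}])

```text
t: 4.63
eef_pos: [0.5753, -0.064, 0.0722]
ee_rot: [-1.58, -0.004, 1.49]
force: [6.8, -1.4, 2.6]
width: 0.0006
```

>>> move_arm(deltas=[{"dp":[-2,0,4],"rotation":[0.5,0,0]}])

```text
t: 4.72
eef_pos: [0.5722, -0.0653, 0.0727]
ee_rot: [-1.573, -0.004, 1.491]
force: [5.9, 1.5, -3.7]
width: 0.0002
```

```bash
python3 push.py 4; python3 -c "
from meas import *
f=grab('top','t3');print(wheel(f))"
```

```text
t 4.72 [ 0.5722 -0.0653  0.0727] rot [-1.573 -0.004  1.491] F [ 5.87  1.51 -3.75] phi 1.904 r 0.1339
-3.4 2.7 2.9
-1.8 0 3.6
-1.9 0 3.5
-2.0 0 3.5
-2.1 0 3.4
(array([ 0.58767381, -0.18703782,  0.83452589]), np.float64(0.002205933339477719), 4)
```

>>> move_arm(deltas=[{"dp":[-2,1,4],"rotation":[0,0,0]}])

```text
t: 4.85
eef_pos: [0.5687, -0.067, 0.0723]
ee_rot: [-1.573, -0.005, 1.491]
force: [6.0, 3.3, 3.6]
width: 0.0007
```

>>> move_arm(deltas=[{"dp":[-2,1,4],"rotation":[0,0,0]}])

```text
t: 4.93
eef_pos: [0.566, -0.0682, 0.072]
ee_rot: [-1.576, -0.005, 1.492]
force: [5.9, 2.6, 3.1]
width: 0.0003
```

>>> move_arm(deltas=[{"dp":[-2,1,4],"rotation":[0,0,0]}])

```text
t: 5.02
eef_pos: [0.5635, -0.0694, 0.0719]
ee_rot: [-1.579, -0.006, 1.493]
force: [5.9, 2.7, 3.6]
width: 0.0005
```

```bash
python3 push.py 4
```

```text
t 5.02 [ 0.5635 -0.0694  0.0719] rot [-1.579 -0.006  1.493] F [5.92 2.67 3.58] phi 1.975 r 0.1333
-3.0 1.9 2.9
-2.0 0 3.5
-2.1 0 3.4
-2.2 0 3.3
-2.3 0 3.3
```

>>> move_arm(deltas=[{"dp":[-2,1,3.5],"rotation":[0.5,0,0.3]}])

```text
t: 5.1
eef_pos: [0.5609, -0.0708, 0.0717]
ee_rot: [-1.573, -0.001, 1.493]
force: [3.4, 2.7, 1.1]
width: 0.0
```

>>> move_arm(deltas=[{"dp":[-2,0,3.5],"rotation":[0,0,0]}])

```text
t: 5.18
eef_pos: [0.5584, -0.0721, 0.072]
ee_rot: [-1.574, -0.001, 1.494]
force: [5.9, 1.4, -2.3]
width: 0.0005
```

>>> move_arm(deltas=[{"dp":[-2,0,3.5],"rotation":[0,0,0]}])

```text
t: 5.27
eef_pos: [0.5555, -0.0734, 0.0721]
ee_rot: [-1.575, -0.002, 1.494]
force: [5.4, 2.6, -3.9]
width: 0.0005
```

```bash
python3 push.py 4
```

```text
t 5.27 [ 0.5555 -0.0734  0.0721] rot [-1.575 -0.002  1.494] F [ 5.43  2.59 -3.91] phi 2.042 r 0.133
-3.0 2.1 2.9
-2.2 0 3.3
-2.3 0 3.2
-2.4 0 3.2
-2.5 0 3.1
```

>>> move_arm(deltas=[{"dp":[-2,1,3],"rotation":[0,0,0]}])

```text
t: 5.35
eef_pos: [0.5534, -0.0749, 0.0717]
ee_rot: [-1.577, -0.002, 1.495]
force: [5.3, 1.4, 3.4]
width: 0.0004
```

>>> move_arm(deltas=[{"dp":[-2,1,3],"rotation":[0,0,0]}])

```text
t: 5.43
eef_pos: [0.5508, -0.0765, 0.0711]
ee_rot: [-1.578, -0.002, 1.495]
force: [0.4, 0.6, 1.8]
width: 0.0008
```

```bash
python3 push.py 4; python3 -c "
from meas import *
f=grab('top','t4');print(wheel(f))"
```

```text
t 5.43 [ 0.5508 -0.0765  0.0711] rot [-1.578 -0.002  1.495] F [0.43 0.65 1.78] phi 2.084 r 0.1325
-2.7 1.1 3.0
-2.4 0 3.2
-2.5 0 3.1
-2.6 0 3.1
-2.7 0 3.0
(array([ 0.58757541, -0.18720568, -0.03505231]), np.float64(0.0019710509720264656), 4)
```

>>> move_arm(deltas=[{"dp":[0,0,0],"rotation":[0,0,0]}])

```text
t: 5.57
eef_pos: [0.5479, -0.0773, 0.0702]
ee_rot: [-1.573, -0.001, 1.495]
force: [0.6, 0.6, -0.1]
width: 0.0002
```

```bash
python3 push.py 4; python3 -c "
from meas import *
f=grab('top','t5');print(wheel(f));f=grab('scene','s5');cv2.imwrite('pics/s5c.png',cv2.resize(f['pixels'][140:280,170:350,::-1],None,fx=4,fy=4,interpolation=cv2.INTER_CUBIC))
f=load('t5');cv2.imwrite('pics/t5c.png',cv2.resize(f['pixels'][140:280,330:490,::-1],None,fx=4,fy=4,interpolation=cv2.INTER_CUBIC))"
```

```text
t 5.57 [ 0.5479 -0.0773  0.0702] rot [-1.573e+00 -1.000e-03  1.495e+00] F [ 0.65  0.63 -0.13] phi 2.106 r 0.1333
-3.4 0.2 2.5
-2.4 0 3.2
-2.5 0 3.1
-2.6 0 3.0
-2.7 0 2.9
(array([ 0.58741314, -0.18731493, -0.0058771 ]), np.float64(0.00200315359745029), 4)
```

View pics/s5c.png

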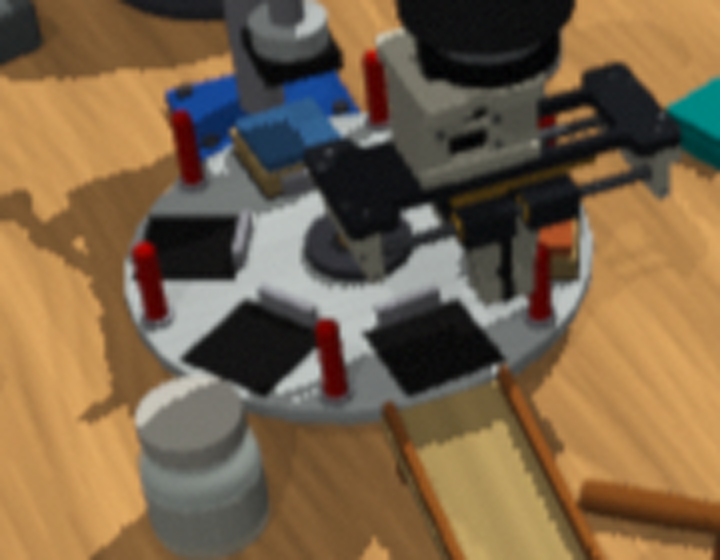

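View pics/t5c.png

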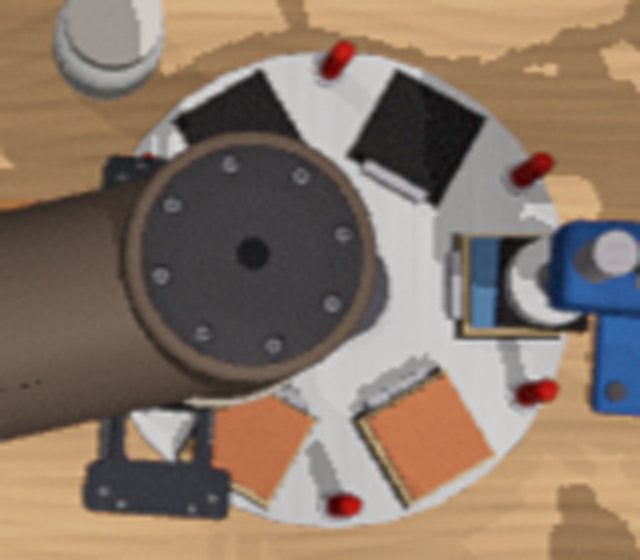

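>>> move_arm(deltas=[{"dp":[-0.5,0,1.5],"rotation":[0,0,0]}])

```text
t: 5.75
eef_pos: [0.5462, -0.0778, 0.0699]
ee_rot: [-1.572, -0.001, 1.494]
force: [1.3, -1.6, 0.8]
width: 0.0005
```

>>> move_arm(deltas=[{"dp":[-0.5,0,1.5],"rotation":[0,0,0]}])

```text
t: 5.83
eef_pos: [0.545, -0.0783, 0.0699]
ee_rot: [-1.573, -0.0, 1.495]
force: [4.4, -1.4, -0.6]
width: 0.0004
```

```bash
python3 push.py 4; python3 -c "
from meas import *
f=grab('top','t6');print(wheel(f))"
```

```text
t 5.83 [ 0.545  -0.0783  0.0699] rot [-1.573 -0.     1.495] F [ 4.38 -1.38 -0.62] phi 2.129 r 0.1339
-3.9 -0.1 2.1
-2.5 0 3.1
-2.6 0 3.0
-2.7 0 3.0
-2.8 0 2.9
(array([ 0.58753603, -0.18737216,  0.01595181]), np.float64(0.0017098048123273199), 4)
```

>>> move_arm(deltas=[{"dp":[1,0,-8],"rotation":[0,0,0]},{"dp":[1,0,-6],"rotation":[0,0,0]},{"dp":[0,0,0],"rotation":[0,0,0]}])

```text
t: 6.13
eef_pos: [0.5586, -0.0775, 0.0695]
ee_rot: [-1.57, -0.0, 1.494]
force: [0.8, 0.7, 1.1]
width: 0.0006
```

```bash
python3 push.py 4; python3 -c "
from meas import *
f=grab('top','t7');print(wheel(f));f=grab('top','t7b');print(wheel(f))
for n in ('t4','t5','t6','t7b'):
  f=load(n);print(n,[(a,c.round(1).tolist()) for a,c,m in blobs(f,red(f)) if 140<c[1]<290 and 350<c[0]<490])
"
```

```text
t 6.13 [ 0.5586 -0.0775  0.0695] rot [-1.57  -0.     1.494] F [0.79 0.71 1.07] phi 2.035 r 0.128
1.3 -0.5 5.5
-2.2 0 3.3
-2.3 0 3.3
-2.4 0 3.2
-2.5 0 3.1
(array([ 0.58767397, -0.18769727,  0.01398719]), np.float64(0.001977561615516474), 5)
(array([ 0.58776916, -0.18766272,  0.0145965 ]), np.float64(0.001846364220164709), 5)
t4 [(np.int32(31), [415.6, 154.2]), (np.int32(34), [463.8, 182.9]), (np.int32(33), [463.2, 239.0]), (np.int32(20), [414.6, 265.8])]
t5 [(np.int32(32), [414.0, 154.3]), (np.int32(32), [463.0, 181.7]), (np.int32(30), [464.4, 237.6]), (np.int32(21), [416.1, 265.7])]
t6 [(np.int32(32), [412.8, 154.2]), (np.int32(35), [462.4, 180.4]), (np.int32(31), [465.1, 236.5]), (np.int32(20), [417.3, 265.8])]
t7b [(np.int32(32), [412.8, 154.2]), (np.int32(36), [462.3, 180.5]), (np.int32(31), [464.9, 236.5]), (np.int32(18), [367.1, 238.9]), (np.int32(18), [417.3, 265.9])]
```

>>> move_arm(deltas=[{"dp":[-1,0,6],"rotation":[0,0,0]},{"dp":[-1,0,4],"rotation":[0,0,0]},{"dp":[0,0,0],"rotation":[0,0,0]}])

```text
t: 6.48
eef_pos: [0.5455, -0.0789, 0.0684]
ee_rot: [-1.567, -0.0, 1.493]
force: [-0.2, -0.3, 0.2]
width: 0.0006
```

>>> move_arm(deltas=[{"dp":[0,0,1],"rotation":[0,0,0]}])

```text
t: 6.57
eef_pos: [0.5449, -0.0789, 0.0687]
ee_rot: [-1.568, -0.0, 1.494]
force: [5.8, -1.6, -3.5]
width: 0.0005
```

>>> move_arm(deltas=[{"dp":[0,0,1],"rotation":[0,0,0]}])

```text
t: 6.65
eef_pos: [0.5449, -0.0787, 0.0691]
ee_rot: [-1.571, -0.0, 1.494]
force: [5.4, -1.6, -2.6]
width: 0.0006
```

```bash
python3 push.py 4
```

```text
t 6.65 [ 0.5449 -0.0787  0.0691] rot [-1.571 -0.     1.494] F [ 5.35 -1.59 -2.59] phi 2.131 r 0.1336
-3.7 -0.9 2.2
-2.5 0 3.1
-2.6 0 3.0
-2.7 0 2.9
-2.8 0 2.9
```

>>> move_arm(deltas=[{"dp":[0,0,1.5],"rotation":[0,0,0]}])

```text
t: 6.73
eef_pos: [0.5448, -0.0785, 0.0696]
ee_rot: [-1.574, -0.001, 1.494]
force: [5.4, -1.6, -3.1]
width: 0.0002
```

>>> move_arm(deltas=[{"dp":[0,0,1.5],"rotation":[0,0,0]}])

```text
t: 6.82
eef_pos: [0.5448, -0.0783, 0.0701]
ee_rot: [-1.577, -0.001, 1.495]
force: [5.4, -1.7, -2.1]
width: 0.0004
```

```bash
python3 push.py 4; python3 -c "
from meas import *
f=grab('top','t8');print(wheel(f))"
```

```text
t 6.82 [ 0.5448 -0.0783  0.0701] rot [-1.577e+00 -1.000e-03  1.495e+00] F [ 5.37 -1.74 -2.05] phi 2.13 r 0.134
-4.1 0.1 2.0
-2.5 0 3.1
-2.6 0 3.0
-2.7 0 3.0
-2.8 0 2.9
(array([ 0.58749139, -0.18718329,  0.0181687 ]), np.float64(0.001852695847696971), 4)
```

>>> move_arm(deltas=[{"dp":[-1,1,2.5],"rotation":[0.5,0,0]}])

```text
t: 6.95
eef_pos: [0.5443, -0.0786, 0.0701]
ee_rot: [-1.573, -0.002, 1.496]
force: [6.7, 2.3, -1.2]
width: 0.0003
```

>>> move_arm(deltas=[{"dp":[-1,0,2.5],"rotation":[0,0,0]}])

```text
t: 7.03
eef_pos: [0.5441, -0.0788, 0.0707]
ee_rot: [-1.577, -0.003, 1.496]
force: [7.5, 0.7, -3.2]
width: 0.0004
```

```bash
python3 push.py 4; python3 -c "
from meas import *
f=grab('top','t9');print(wheel(f))"
```

```text
t 7.03 [ 0.5441 -0.0788  0.0707] rot [-1.577 -0.003  1.496] F [ 7.47  0.7  -3.17] phi 2.136 r 0.1339
-4.0 0.7 2.0
-2.5 0 3.1
-2.6 0 3.0
-2.7 0 2.9
-2.8 0 2.9
(array([ 0.5875402 , -0.1872173 ,  0.02232293]), np.float64(0.0018578216683639277), 4)
```

>>> move_arm(deltas=[{"dp":[1,0,-8],"rotation":[0.5,0,0]},{"dp":[1,0,-8],"rotation":[0,0,0]},{"dp":[0,-20,-3],"rotation":[0,0,0]},{"dp":[0,-35,0],"rotation":[0,0,0]},{"dp":[0,-35,0],"rotation":[0,0,0]}])

```text
t: 7.5
eef_pos: [0.5582, -0.0786, 0.1555]
ee_rot: [-1.551, -0.001, 1.494]
force: [1.2, -0.0, 0.3]
width: 0.0005
```

```bash
python3 plan.py .6255 .214 .15 1.476
```

```text
t 7.5 p [ 0.5582 -0.0786  0.1555] rot [-1.551e+00 -1.000e-03  1.494e+00] F [ 1.18 -0.    0.29] w 0.0005
[39.5, 0.7, -6.0, -1.1, 1.1, 0.0]
[39.6, 0.7, -5.2, 0.0, 0.0, -0.0]
[39.6, 0.7, -5.2, 0.0, 0.0, -0.0]
[39.6, 0.7, -5.2, 0.0, 0.0, -0.0]
[39.6, 0.7, -5.2, 0.0, 0.0, -0.0]
```

>>> move_arm(deltas=[{"dp":[39,0,-8],"rotation":[-1,1,0]},{"dp":[40,0,-8],"rotation":[0,0,0]},{"dp":[40,0,-8],"rotation":[0,0,0]},{"dp":[40,0,-8],"rotation":[0,0,0]},{"dp":[40,0,-8],"rotation":[0,0,0]}])

```text
t: 7.92
eef_pos: [0.6197, 0.1151, 0.1666]
ee_rot: [-1.58, -0.004, 1.464]
force: [0.5, -1.1, -1.5]
width: 0.0004
```

```bash
python3 plan.py .6255 .214 .12 1.476
```

```text
t 7.92 p [0.6197 0.1151 0.1666] rot [-1.58  -0.004  1.464] F [ 0.53 -1.14 -1.47] w 0.0004
[36.1, 17.1, 1.9, 0.5, -0.7, 0.2]
[36.2, 17.0, 1.3, 0.0, -0.0, -0.0]
[26.7, 12.6, 1.0, 0.0, 0.0, -0.0]
[0.0, 0.0, 0.0, 0.0, 0.0, -0.0]
[0.0, 0.0, 0.0, 0.0, -0.0, -0.0]
```

>>> move_arm(deltas=[{"dp":[36,10,2],"rotation":[0,-0.5,0]},{"dp":[34,15,2],"rotation":[0,0,0]},{"dp":[15,15,1],"rotation":[0,0,0]},{"dp":[0,10,0],"rotation":[0,0,0]},{"dp":[0,0,0],"rotation":[0,0,0]}])

```text
t: 8.33
eef_pos: [0.6249, 0.2129, 0.1145]
ee_rot: [-1.581, -0.004, 1.48]
force: [-0.3, -0.5, -0.6]
width: 0.0001
```

```bash
python3 plan.py .6255 .214 .06 1.476 20; python3 -c "
from meas import *
f=grab('top','t10');print(wheel(f));grab('scene','s10')
P=cloud(f)
cv2.imwrite('pics/t10c.png',cv2.resize(f['pixels'][140:280,240:490,::-1],None,fx=3,fy=3,interpolation=cv2.INTER_CUBIC))"
```

```text
t 8.33 p [0.6249 0.2129 0.1145] rot [-1.581 -0.004  1.48 ] F [-0.27 -0.53 -0.6 ] w 0.0001
[0.3, 20.0, 0.0, 0.6, 0.2, 0.2]
[0.4, 20.0, -0.2, 0.0, 0.0, 0.0]
[0.3, 14.5, -0.1, 0.0, 0.0, 0.0]
[0.0, 0.0, 0.0, 0.0, 0.0, 0.0]
[0.0, 0.0, 0.0, 0.0, 0.0, 0.0]
(array([ 0.5874415 , -0.18764888,  0.01302169]), np.float64(0.0020316365440676385), 6)
```

View pics/t10c.png

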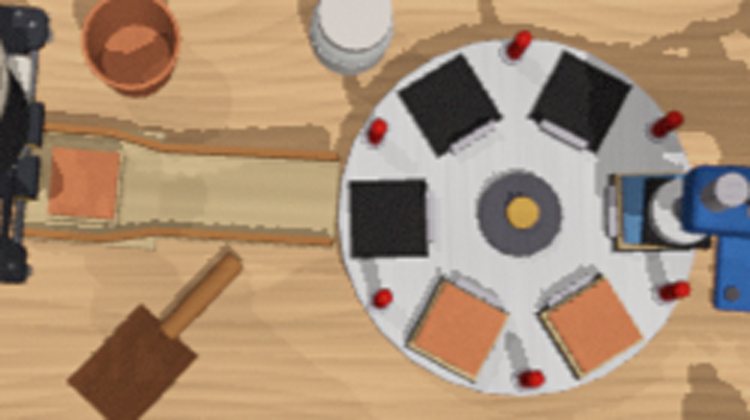

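View pics/s10.png

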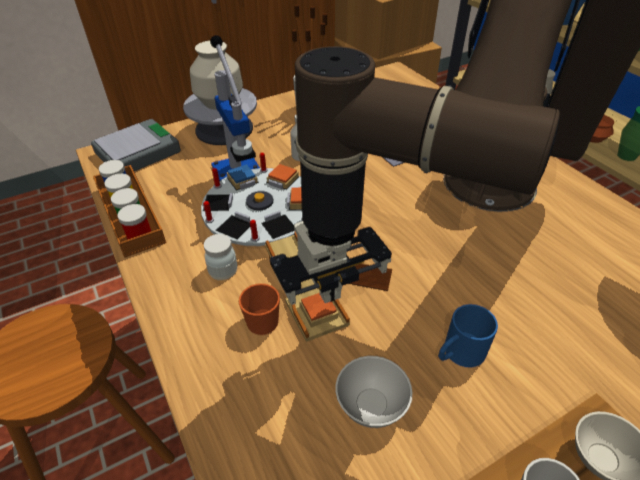

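Run:
```python
from meas import *
f=load('t10');P=cloud(f);g=f['pixels'].max(2)
m=(g<70)&(P[...,2]>.03)&(P[...,2]<.055);m[:, :345]=0
C=None
n=blobs(f,m,150);pads=[]
for a,c,mm in n:
    r=cv2.minAreaRect(np.argwhere(mm)[:,::-1].astype(np.float32));p=ray(f,*r[0],.041);pads.append(p);box=[ray(f,*q,.041)[:2].round(4).tolist() for q in cv2.boxPoints(r)]
    print(a,p.round(4),np.arctan2(p[1]+.1887,p[0]-.588).round(4),np.hypot(p[1]+.1887,p[0]-.588).round(4),box)
x,_,_=wheel(f);print(x)
# hub gold centre
h=cv2.cvtColor(f['pixels'],cv2.COLOR_RGB2HSV);mg=(h[...,0]>14)&(h[...,0]<28)&(h[...,1]>130);mg[:200]=0;mg[222:]=0;mg[:,:405]=0;mg[:,425:]=0
v,u=np.where(mg);
if len(u): print('hub',P[v,u].mean(0).round(4),len(u))
# ramp rails: brown saturated
# rail pixels: z excess over the ramp plane, fit lines
mr=(h[...,0]>8)&(h[...,0]<17)&(h[...,1]>110)
mr[:180]=0;mr[225:]=0;mr[:,:295]=0;mr[:,352:]=0
for a,c,mm in blobs(f,mr,20):
    v,u=np.where(mm);pt=np.array([ray(f,i,j,P[j,i,2])[:2] for i,j in zip(u,v)]);l=cv2.fitLine(pt.astype(np.float32),cv2.DIST_HUBER,0,.01,.01).ravel();print('rail',a,l.round(4),np.arctan2(l[1],l[0]),pt.min(0),pt.max(0))
```

```text
208 [ 0.7633 -0.5481  0.041 ] -1.117 0.3999 [[0.8444, -0.4875], [0.8641, -0.5285], [0.6829, -0.6082], [0.6635, -0.5675]]
581 [ 0.6796 -0.1378  0.041 ] 0.5073 0.1048 [[0.69, -0.0971], [0.7209, -0.1484], [0.6693, -0.1785], [0.6385, -0.1272]]
578 [ 0.6814 -0.2427  0.041 ] -0.5241 0.1078 [[0.6697, -0.2015], [0.7227, -0.2307], [0.6931, -0.2839], [0.6402, -0.2546]]
604 [ 0.5881 -0.0863  0.041 ] 1.5698 0.1024 [[0.6188, -0.0579], [0.6181, -0.1158], [0.5575, -0.1146], [0.5582, -0.0569]]
[ 0.5874415  -0.18764888  0.01302169]
hub [ 0.5895 -0.1907  0.0593] 84
rail 474 [0.0135 0.9999 0.656  0.0293] 1.5572953 [ 0.44007933 -0.04627824] [0.67114475 0.09355992]
rail 185 [0.0882 0.9961 0.5748 0.0204] 1.4825035 [ 0.44007933 -0.0452354 ] [0.58427374 0.09294606]
```

>>> move_arm(deltas=[{"dp":[0,22,0],"rotation":[0.3,0,0]},{"dp":[0,25,0],"rotation":[0.2,0,0]},{"dp":[0,22,0],"rotation":[0,0,0]},{"dp":[0,12,0],"rotation":[0,0,0]},{"dp":[0,0,0],"rotation":[0,0,0]}])

```text
t: 8.85
eef_pos: [0.631, 0.2079, 0.0409]
ee_rot: [-1.583, -0.01, 1.474]
force: [-0.7, -0.7, -0.5]
width: 0.0003
```

```bash
python3 plan.py .6255 .214 .022 1.476 20; python3 -c "
from h import *
f=grab('scene','s11')
cv2.imwrite('pics/s11c.png',cv2.resize(f['pixels'][220:370,220:420,::-1],None,fx=4,fy=4,interpolation=cv2.INTER_CUBIC))"
```

```text
t 8.85 p [0.631  0.2079 0.0409] rot [-1.583 -0.01   1.474] F [-0.65 -0.72 -0.48] w 0.0003
[5.1, 18.3, 6.1, 0.7, -0.1, 0.6]
[0.2, 0.6, 0.2, 0.0, -0.0, 0.0]
[0.0, 0.0, 0.0, 0.0, 0.0, 0.0]
[0.0, 0.0, 0.0, 0.0, 0.0, 0.0]
[0.0, 0.0, 0.0, 0.0, 0.0, 0.0]
```

View pics/s11c.png

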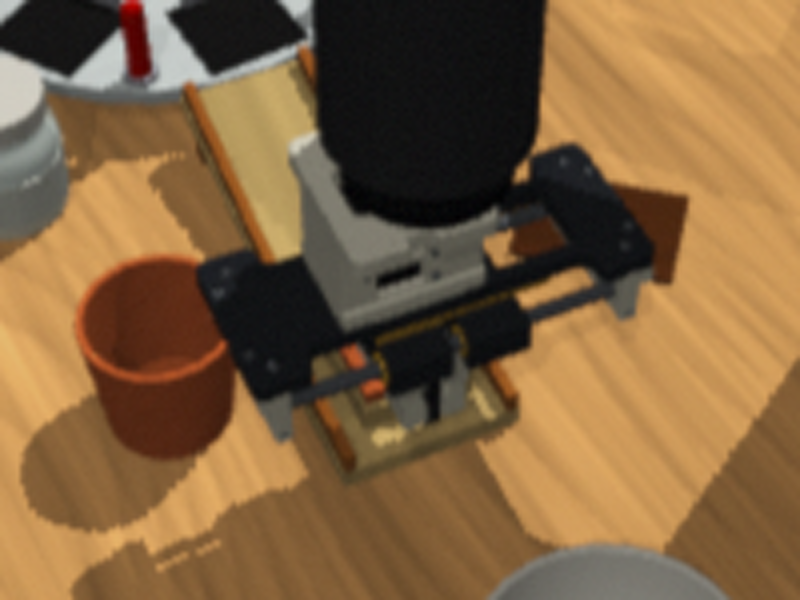

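>>> move_arm(deltas=[{"dp":[6,6,6],"rotation":[0.7,0,0.5]},{"dp":[2,8,2],"rotation":[0,0,0]},{"dp":[0,5,0],"rotation":[0,0,0]},{"dp":[0,0,0],"rotation":[0,0,0]}])

```text
t: 9.23
eef_pos: [0.6266, 0.218, 0.0268]
ee_rot: [-1.576, -0.005, 1.473]
force: [-0.7, 0.1, 0.9]
width: 0.0003
```

```bash
python3 plan.py .622 .174 .022 1.476 10
```

```text
t 9.23 p [0.6266 0.218  0.0268] rot [-1.576 -0.005  1.473] F [-0.72  0.12  0.93] w 0.0003
[-9.9, 1.0, 0.1, 0.3, -0.2, 0.3]
[-9.9, 1.1, 0.1, -0.0, 0.0, 0.0]
[-9.9, 1.1, 0.1, -0.0, 0.0, 0.0]
[-9.9, 1.1, 0.1, -0.0, 0.0, 0.0]
[-4.5, 0.5, 0.0, -0.0, 0.0, 0.0]
```

```bash
cat > ramp.py <<'E'
import sys
from h import *
from scipy.spatial.transform import Rotation as R
st=float(sys.argv[1])/1e3;yaw=float(sys.argv[2]) if len(sys.argv)>2 else 1.476
s=arm.get_state();p=np.array(s['eef_pos']);C=np.array([.588,-.1892]);a=np.array([np.cos(1.4765),np.sin(1.4765)]);n=np.array([-a[1],a[0]])
r=(p[:2]-C)@a;lat=(p[:2]-C)@n
surf=lambda r:.012+np.clip(.291-r,0,.144)*.0285/.144
Rm=R.from_euler('xyz',s['ee_rot']);F=np.array(s['force'])
rv=np.degrees((Rm.inv()*R.from_euler('xyz',[-np.pi/2,0,yaw])).as_rotvec())
print('t',round(s['t'],2),'p',p.round(4),'r',round(r,4),'lat',round(lat*1e3,1),'clear',round((p[2]-surf(r-.0095))*1e3,1),'F',F.round(1),'push',round(float(F[:2]@a),1),'rotfix',rv.round(1))
q=p.copy()
for i in range(5):
    r2=r-st*(i+1);T=np.r_[C+a*r2,surf(r2-.0095)+.010];d=Rm.inv().apply(T-q)*1e3;q=T;print(d.round(1))
E
python3 ramp.py 8
```

```text
t 9.23 p [0.6266 0.218  0.0268] r 0.409 lat -0.1 clear 14.8 F [-0.7  0.1  0.9] push 0.1 rotfix [ 0.3 -0.2  0.3]
[-8.   4.8  0.1]
[-8. -0. -0.]
[-8. -0. -0.]
[-8. -0. -0.]
[-8. -0. -0.]
```

>>> move_arm(deltas=[{"dp":[-9,3,0],"rotation":[0.3,0,0.3]},{"dp":[-9,3,0],"rotation":[0,0,0]},{"dp":[-8,2,0],"rotation":[0,0,0]},{"dp":[-8,1,0],"rotation":[0,0,0]}])

```text
t: 9.57
eef_pos: [0.6244, 0.1844, 0.0187]
ee_rot: [-1.574, -0.001, 1.476]
force: [1.0, 1.7, 1.3]
width: 0.0004
```

```bash
python3 ramp.py 8
```

```text
t 9.57 p [0.6244 0.1844 0.0187] r 0.3753 lat -1.1 clear 6.7 F [1.  1.7 1.3] push 1.8 rotfix [0.2 0.  0.1]
[-8.  -3.3  1.1]
[-8. -0. -0.]
[-8. -0. -0.]
[-8. -0. -0.]
[-8. -0. -0.]
```

>>> move_arm(deltas=[{"dp":[-8,-3,1],"rotation":[0,0,0]},{"dp":[-8,-1,0],"rotation":[0,0,0]},{"dp":[-8,0,0],"rotation":[0,0,0]}])

```text
t: 9.82
eef_pos: [0.6208, 0.1573, 0.0229]
ee_rot: [-1.574, -0.002, 1.475]
force: [0.7, 1.1, -0.4]
width: 0.0004
```

```bash
python3 ramp.py 8;python3 -c "
from h import *
f=grab('scene','s12')
cv2.imwrite('pics/s12c.png',cv2.resize(f['pixels'][220:370,220:420,::-1],None,fx=4,fy=4,interpolation=cv2.INTER_CUBIC))"
```

```text
t 9.82 p [0.6208 0.1573 0.0229] r 0.348 lat -0.1 clear 10.9 F [ 0.7  1.1 -0.4] push 1.2 rotfix [ 0.2 -0.1  0.1]
[-8.   0.9  0.1]
[-8. -0. -0.]
[-8. -0. -0.]
[-8. -0. -0.]
[-8. -0. -0.]
```

View pics/s12c.png

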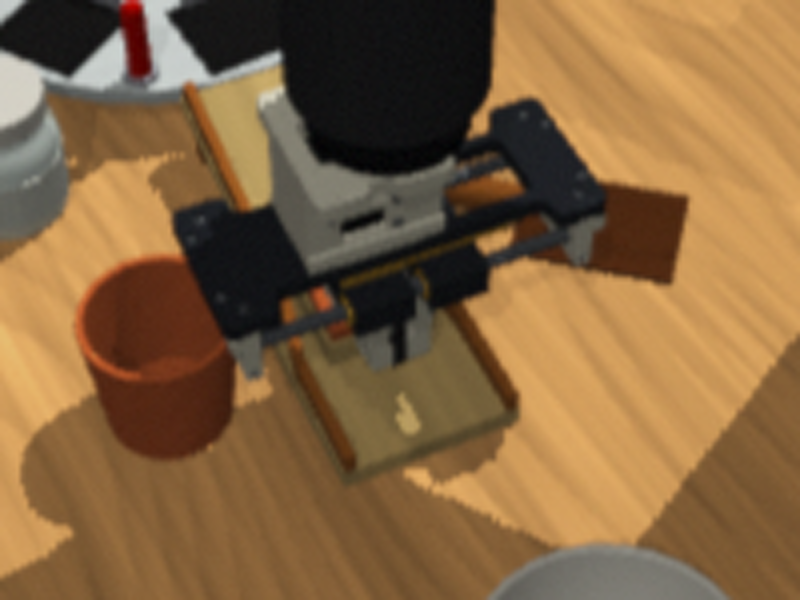

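>>> move_arm(deltas=[{"dp":[-8,0.5,0],"rotation":[0.2,0,0]},{"dp":[-8,0,0],"rotation":[0,0,0]},{"dp":[-8,0,0],"rotation":[0,0,0]},{"dp":[-8,0,0],"rotation":[0,0,0]}])

```text
t: 10.2
eef_pos: [0.6172, 0.1213, 0.0228]
ee_rot: [-1.57, -0.002, 1.474]
force: [1.0, 0.8, 0.4]
width: 0.0005
```

```bash
python3 ramp.py 8
```

```text
t 10.2 p [0.6172 0.1213 0.0228] r 0.3119 lat 0.2 clear 10.8 F [1.  0.8 0.4] push 0.8 rotfix [-0.  -0.1  0.1]
[-8.   0.8 -0.2]
[-8.  -0.9 -0. ]
[-8.  -1.6 -0. ]
[-8.  -1.6 -0. ]
[-8.  -1.6 -0. ]
```

>>> move_arm(deltas=[{"dp":[-8,0,0],"rotation":[0,0,0]},{"dp":[-8,-1,0],"rotation":[0,0,0]},{"dp":[-8,-1.5,0],"rotation":[0,0,0]},{"dp":[-8,-1.6,0],"rotation":[0,0,0]}])

```text
t: 10.53
eef_pos: [0.615, 0.0872, 0.0278]
ee_rot: [-1.573, -0.004, 1.475]
force: [0.2, 3.1, 0.5]
width: 0.0001
```

```bash
python3 ramp.py 8;python3 -c "
from h import *
f=grab('scene','s13')
cv2.imwrite('pics/s13c.png',cv2.resize(f['pixels'][180:340,200:400,::-1],None,fx=4,fy=4,interpolation=cv2.INTER_CUBIC))"
```

```text
t 10.53 p [0.615  0.0872 0.0278] r 0.2777 lat -0.9 clear 11.3 F [0.2 3.1 0.5] push 3.1 rotfix [ 0.1 -0.1  0.2]
[-8.  -0.3  0.9]
[-8.  -1.6 -0. ]
[-8.  -1.6 -0. ]
[-8.  -1.6 -0. ]
[-8.  -1.6 -0. ]
```

View pics/s13c.png

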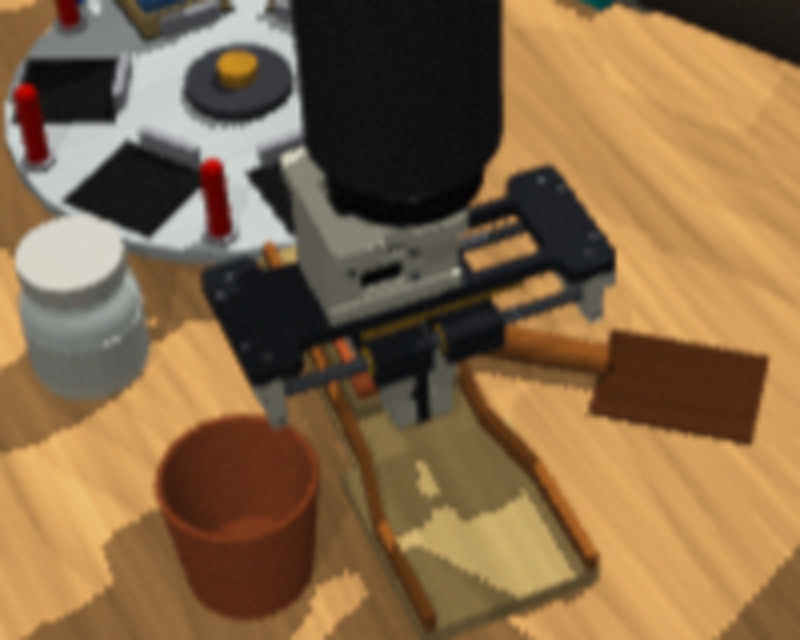

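Going well: the tile is on the slope ahead of the fingers, between the rails at about (355,370) in the crop.

>>> move_arm(deltas=[{"dp":[-8,-1,0.5],"rotation":[0,0,0]},{"dp":[-8,-1.6,0.5],"rotation":[0,0,0]},{"dp":[-8,-1.6,0],"rotation":[0,0,0]},{"dp":[-8,-1.6,0],"rotation":[0,0,0]}])

```text
t: 10.92
eef_pos: [0.6105, 0.052, 0.0344]
ee_rot: [-1.573, -0.004, 1.475]
force: [0.5, 2.3, 1.1]
width: 0.0001
```

```bash
python3 ramp.py 8
```

```text
t 10.92 p [0.6105 0.052  0.0344] r 0.2423 lat 0.3 clear 10.9 F [0.5 2.3 1.1] push 2.3 rotfix [ 0.1 -0.1  0.2]
[-8.  -0.7 -0.3]
[-8.  -1.6 -0. ]
[-8.  -1.6 -0. ]
[-8.  -1.6 -0. ]
[-8.  -1.6 -0. ]
```

>>> move_arm(deltas=[{"dp":[-8,-1.6,0.5],"rotation":[0,0,0]},{"dp":[-8,-1.6,0],"rotation":[0,0,0]},{"dp":[-8,-1.6,0],"rotation":[0,0,0]},{"dp":[-8,-1.6,0],"rotation":[0,0,0]}])

```text
t: 11.25
eef_pos: [0.607, 0.0168, 0.0415]
ee_rot: [-1.574, -0.004, 1.475]
force: [0.5, 3.8, 0.9]
width: 0.0005
```

```bash
python3 ramp.py 6
```

```text
t 11.25 p [0.607  0.0168 0.0415] r 0.2069 lat 0.5 clear 10.9 F [0.5 3.8 0.9] push 3.8 rotfix [ 0.2 -0.1  0.2]
[-6.  -0.3 -0.5]
[-6.  -1.2 -0. ]
[-6.  -1.2 -0. ]
[-6.  -1.2 -0. ]
[-6.  -1.2 -0. ]
```

>>> move_arm(deltas=[{"dp":[-6,-1,0],"rotation":[0,0,0]},{"dp":[-6,-1.2,0],"rotation":[0,0,0]},{"dp":[-6,-1.2,0],"rotation":[0,0,0]},{"dp":[-6,-1.2,0],"rotation":[0,0,0]}])

```text
t: 11.58
eef_pos: [0.6046, -0.0101, 0.0469]
ee_rot: [-1.575, -0.005, 1.474]
force: [0.0, 3.3, 1.8]
width: 0.0001
```

```bash
python3 ramp.py 6;python3 -c "
from meas import *
f=grab('scene','s14')
cv2.imwrite('pics/s14c.png',cv2.resize(f['pixels'][140:300,180:380,::-1],None,fx=4,fy=4,interpolation=cv2.INTER_CUBIC))
f=grab('top','t14');print(wheel(f))
cv2.imwrite('pics/t14c.png',cv2.resize(f['pixels'][140:280,320:490,::-1],None,fx=4,fy=4,interpolation=cv2.INTER_CUBIC))"
```

```text
t 11.58 p [ 0.6046 -0.0101  0.0469] r 0.1799 lat 0.4 clear 11.0 F [0.  3.3 1.8] push 3.3 rotfix [ 0.2 -0.1  0.3]
[-6.  -0.2 -0.4]
[-6.  -1.2 -0. ]
[-6.  -1.2 -0. ]
[-6.  -1.1 -0. ]
[-6. -0. -0.]
(array([ 0.58768354, -0.18752175,  0.01441856]), np.float64(0.0018871545724340165), 5)
```

View pics/s14c.png

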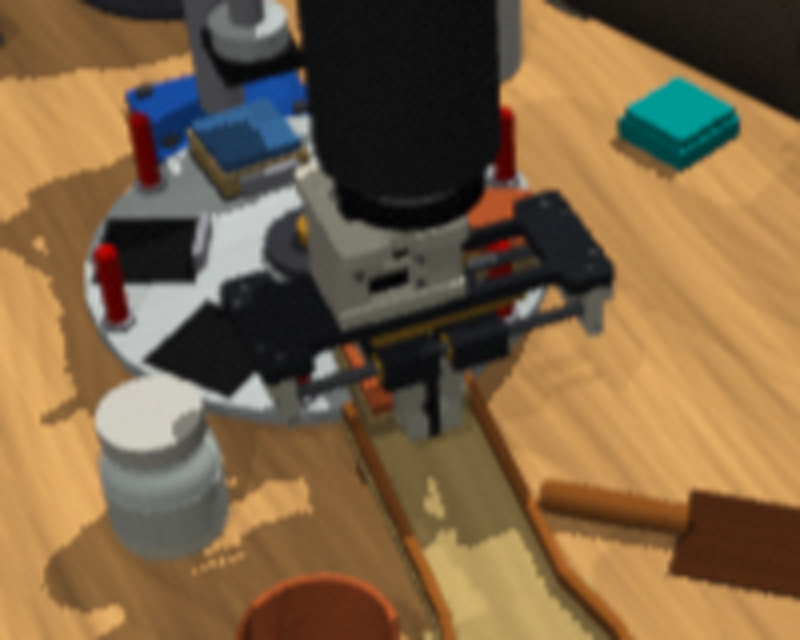

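View pics/t14c.png

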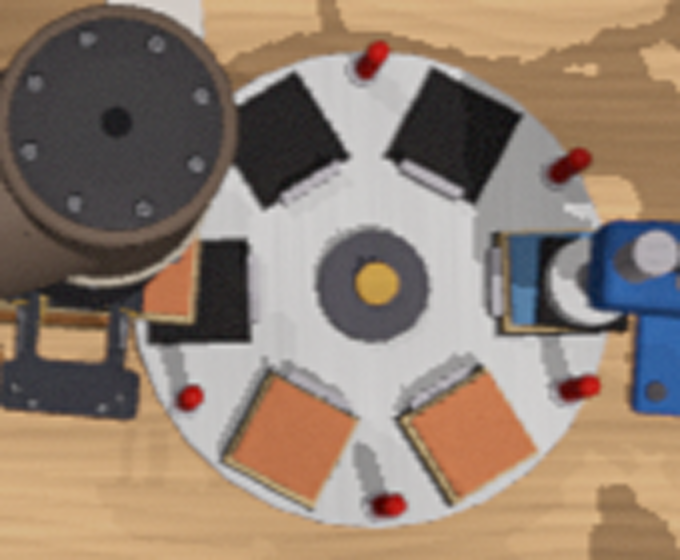

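>>> move_arm(deltas=[{"dp":[-6,-0.5,0],"rotation":[0,0,0]},{"dp":[-6,-1,0],"rotation":[0,0,0]},{"dp":[-6,-1,0],"rotation":[0,0,0]}])

```text
t: 11.93
eef_pos: [0.6007, -0.0299, 0.0482]
ee_rot: [-1.571, -0.003, 1.474]
force: [0.5, 0.6, -0.5]
width: 0.0003
```

```bash
python3 ramp.py 4 1.567
```

```text
t 11.93 p [ 0.6007 -0.0299  0.0482] r 0.1598 lat 2.3 clear 8.3 F [ 0.5  0.6 -0.5] push 0.6 rotfix [-0.  -5.3  0.2]
[-4.  -2.3 -2.3]
[-4. -0. -0.]
[-4. -0. -0.]
[-4. -0. -0.]
[-4. -0. -0.]
```

>>> move_arm(deltas=[{"dp":[-3.5,-1,2],"rotation":[0,-1.5,0]},{"dp":[-3.5,-0.5,2.5],"rotation":[0,-1.5,0]}])

```text
t: 12.1
eef_pos: [0.5951, -0.0381, 0.0492]
ee_rot: [-1.569, -0.002, 1.527]
force: [-0.3, 0.1, 0.6]
width: 0.0005
```

```bash
python3 ramp.py 4 1.567
```

```text
t 12.1 p [ 0.5951 -0.0381  0.0492] r 0.1511 lat 7.2 clear 8.7 F [-0.3  0.1  0.6] push 0.1 rotfix [-0.1 -2.3  0.1]
[-4.4 -1.3 -7. ]
[-4.  -0.   0.2]
[-4.  -0.   0.2]
[-4.  -0.   0.2]
[-4.  -0.   0.2]
```

>>> move_arm(deltas=[{"dp":[-3,-0.5,2],"rotation":[0,-1.5,0]},{"dp":[-3,-0.5,2],"rotation":[0,-1,0]}])

```text
t: 12.27
eef_pos: [0.5897, -0.0453, 0.0498]
ee_rot: [-1.568, -0.002, 1.573]
force: [-1.1, 12.8, 0.5]
width: 0.0004
```

```bash
python3 ramp.py 4 1.567;python3 -c "
from meas import *
f=grab('top','t15');print(wheel(f))
cv2.imwrite('pics/t15c.png',cv2.resize(f['pixels'][140:280,320:490,::-1],None,fx=4,fy=4,interpolation=cv2.INTER_CUBIC))"
```

```text
t 12.27 p [ 0.5897 -0.0453  0.0498] r 0.1435 lat 11.8 clear 9.3 F [-1.1 12.8  0.5] push 12.6 rotfix [-0.2  0.3  0.1]
[ -5.1  -0.7 -11.4]
[-4.  -0.   0.4]
[-4.  -0.   0.4]
[-4.  -0.   0.4]
[-4.  -0.   0.4]
(array([ 0.58751472, -0.18719356,  0.014338  ]), np.float64(0.001696278463377113), 4)
```

View pics/t15c.png

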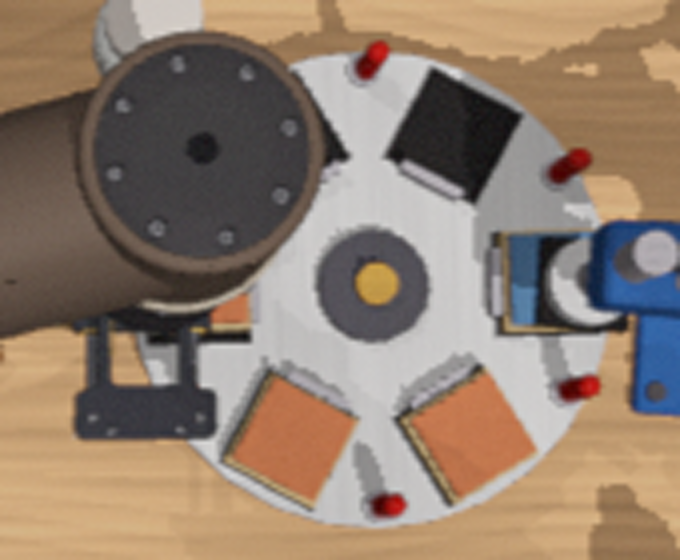

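>>> move_arm(deltas=[{"dp":[-1,0,0],"rotation":[0,0,0]}])

```text
t: 12.4
eef_pos: [0.59, -0.0452, 0.0499]
ee_rot: [-1.57, -0.005, 1.573]
force: [-0.0, 12.5, -0.0]
width: 0.0003
```

>>> move_arm(deltas=[{"dp":[8,0,0],"rotation":[0,0,0]},{"dp":[15,0,0],"rotation":[0,0,0]},{"dp":[20,-10,0],"rotation":[0,0,0]},{"dp":[20,-35,0],"rotation":[0,0,0]},{"dp":[30,-30,0],"rotation":[0,0,0]}])

```text
t: 12.82
eef_pos: [0.5837, 0.0442, 0.1197]
ee_rot: [-1.553, 0.001, 1.565]
force: [2.1, 1.1, 0.6]
width: 0.0004
```

>>> move_arm(deltas=[{"dp":[35,-10,0],"rotation":[0,0,0]},{"dp":[35,-10,0],"rotation":[0,0,0]},{"dp":[30,0,0],"rotation":[0,0,0]},{"dp":[0,0,0],"rotation":[0,0,0]}])

```text
t: 13.15
eef_pos: [0.5869, 0.1524, 0.1487]
ee_rot: [-1.563, -0.001, 1.566]
force: [0.5, -1.0, -0.4]
width: -0.0001
```

```bash
python3 ramp.py 4 1.567;python3 -c "
from meas import *
f=grab('top','t16');print(wheel(f))
cv2.imwrite('pics/t16c.png',cv2.resize(f['pixels'][140:280,320:490,::-1],None,fx=4,fy=4,interpolation=cv2.INTER_CUBIC))
f=grab('scene','s16')
cv2.imwrite('pics/s16c.png',cv2.resize(f['pixels'][140:300,180:380,::-1],None,fx=4,fy=4,interpolation=cv2.INTER_CUBIC))"
```

```text
t 13.15 p [0.5869 0.1524 0.1487] r 0.3399 lat 33.3 clear 136.7 F [ 0.5 -1.  -0.4] push -1.0 rotfix [-0.5 -0.1  0.1]
[ -7.1 126.4 -33.8]
[-4.  -0.   0.4]
[-4.  -0.   0.4]
[-4.  -0.   0.4]
[-4.  -0.   0.4]
(array([ 0.58744995, -0.18771884,  0.01216318]), np.float64(0.0019991027109833733), 6)
```

View pics/t16c.png

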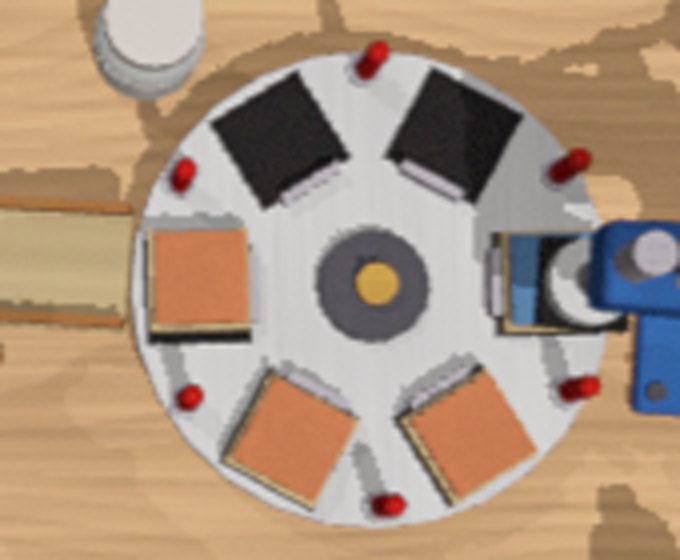

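View pics/s16c.png

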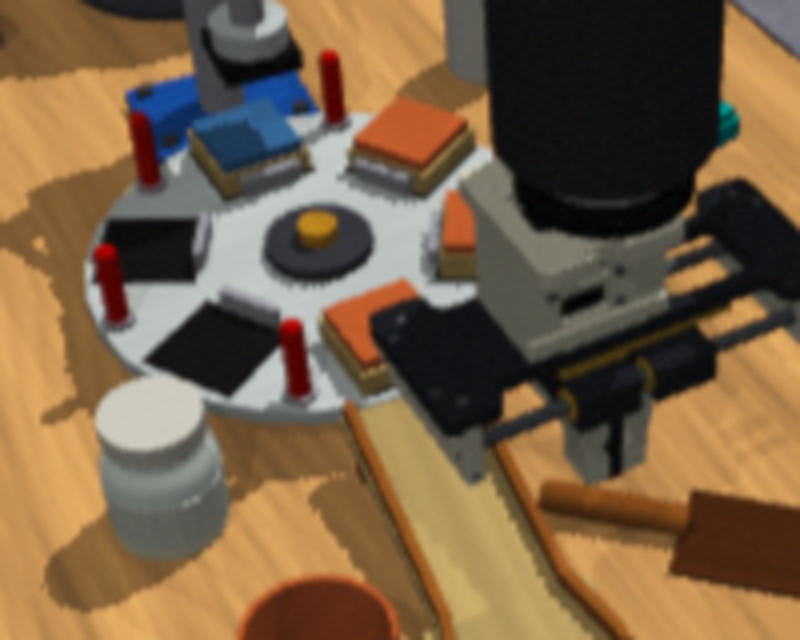

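Run:
```python
from meas import *
f=load('t16');P=cloud(f);h=cv2.cvtColor(f['pixels'],cv2.COLOR_RGB2HSV)
m=(h[...,0]>4)&(h[...,0]<14)&(h[...,1]>110)&(h[...,2]>110)&(abs(P[...,2]-.064)<.008);m[:,:345]=0;m[:,470:]=0
C=np.array([.588,-.189])
for a,c,mm in blobs(f,m,150):
    r=cv2.minAreaRect(np.argwhere(mm)[:,::-1].astype(np.float32));p=ray(f,*r[0],.064)
    b=[ray(f,*q,.064)[:2] for q in cv2.boxPoints(r)];an=[np.arctan2(*(b[i+1]-b[i])[::-1])%(np.pi/2) for i in range(2)]
    print(a,p.round(4),'ang',np.arctan2(*(p[:2]-C)[::-1]).round(4),'r',np.hypot(*(p[:2]-C)).round(4),'side',np.round(an,3), np.median(P[mm][:,2]).round(4))
```

```text
514 [ 0.5937 -0.0866  0.064 ] ang 1.5151 r 0.1026 side [1.559 1.551] 0.0636
537 [ 0.4978 -0.1386  0.064 ] ang 2.6323 r 0.1033 side [1.054 1.056] 0.0633
523 [ 0.4986 -0.2443  0.064 ] ang -2.5877 r 0.1052 side [0.526 0.516] 0.0636
```

Run:
```python
from h import *
A=load('scene0')
f=load('s16')
d=np.abs(A['pixels'].astype(int)-f['pixels']).max(2);dz=abs(A['z_map']-f['z_map'])>.006
for n,(u0,u1,v0,v1) in dict(cup=(238,285,283,335),jar=(200,240,232,280),mug=(438,500,300,368),bowl=(332,415,355,425),teal=(330,370,155,185)).items():
    print(n,dz[v0:v1,u0:u1].mean().round(3))
A=load('top0');f=load('t16')
dz=abs(A['z_map']-f['z_map'])>.006
for n,(u0,u1,v0,v1) in dict(jar=(343,373,132,163),bottle=(477,510,287,313),mug=(158,200,260,305),spat=(285,322,225,280),cup=(268,302,138,170)).items():
    print('top',n,dz[v0:v1,u0:u1].mean().round(3))
cv2.imwrite('pics/t16.png',f['pixels'][:,:,::-1])
s=arm.get_state();print(s['t'],np.abs(s['qd']).max())
```

```text
cup 0.022
jar 0.05
mug 0.02
bowl 0.01
teal 0.763
top jar 0.115
top bottle 0.076
top mug 0.741
top spat 0.126
top cup 0.269
13.25 0.034568892945164756
```

View pics/t16.png

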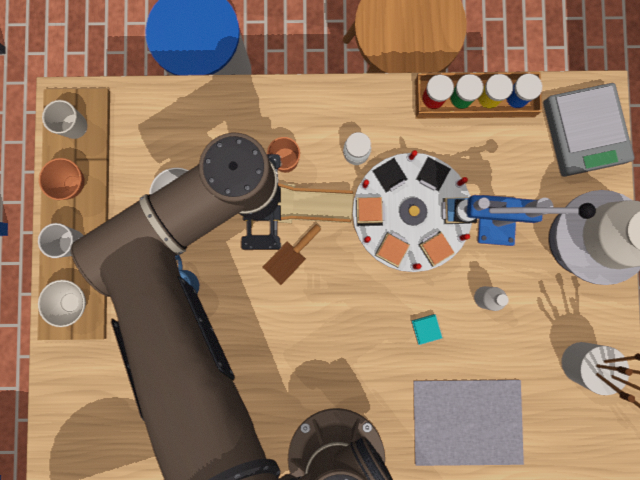

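The full top view shows everything in place: the new tile is on its station at (370,209), tiles a and b are at (392,248) and (437,247), and the turquoise block is untouched at (427,329). Handing in.

```bash
python3 -c "
from h import *
print(arm.job_done())"
```

```text
the job is handed in; nothing more can be done
None
```

I pushed the wheel anticlockwise by post_0 into the next click, then pushed the new tile up the ramp until its bat met the steel stop, and handed in at about 13 s of the 61 s allowed.

**Click:**
- The push force fell from about 5.3 N to 0.4 N, and the wheel ran on.
- Pushing on then met 7.5 N with hardly any movement, so I backed off.
- The wheel kept its angle after release, and again after the tile was loaded.
- I did not see a clear gap open at the jump, because the finger was still coasting. I therefore judged the click mainly by the force drop and the firm resistance.

**Tile:**
- The push force rose to about 12.5 N with no further movement, so the bat was against the stop.
- The last view shows it square to the stop, at about the same distance from the axis as tiles a and b.
- It sits about 5 to 7 mm sideways of the station's centre line, because the click lies about 0.09 to 0.11 rad past the ramp's line. I left it there because it rests squarely on the stop.

**Checks that disagreed:** from the posts I read the station at about 0.11 rad past the ramp. The black pads gave about 0.09 rad, inside the stated 0.10 rad.

**Surroundings:** by eye, the other tiles still sat on their stations. In the depth comparison the cup, jar, bowl, mug and bottle had not moved. The arm blocked parts of some views, so I checked the spatula and the turquoise look-alike by eye; both were where they started.

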